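# Load a carrier tray of specimen cups into a bench reader

## Task

Lift the blue carrier tray with its two specimen cups by its black bar, set it down flat on the white reader's loading ledge between the guides, with its front end at the mouth, and let go. Then slide it in under the hood by pushing on its rear end until you feel it meet the damped stop deep inside and push that stop in by about 5 mm, without driving the stop to the end of its travel. Keep the cups standing in the tray, leave the wash bottle, white rack and tally counter where they are, and finish clear of everything.

Things in the scene. Friction and masses are not known exactly. Their poses are not given: they have to be found in the camera images.
- tray: blue carrier tray, 150 mm (x) x 86 mm (y), about 0.5 kg with cups. Origin: centre of the underside; +x is the end that enters first, z up. Base flange 86 mm wide, 5 mm thick; walls on it 70 mm wide over the outside, up to 33 mm high (rear wall outside at x = -75 mm, flush with the flange). A central post carries the lift bar; pockets at x = +38.5 and -38.5 mm hold the cups.
- lift_bar (a point): centre of the black lift bar of the tray, 97 mm above its underside: 42 mm long along the tray's x, 14 mm wide in y, 30 mm high (82 to 112 mm above the underside). Grip it across its 14 mm; the cup lids below it reach 69 mm above the tray's underside.
- rear_face (a point): middle of the tray's rear wall (outside, tray x = -75 mm), 20 mm above the underside: where to push
- cup_front: loose screw-lid specimen cup with an orange lid, 60 mm dia x 64 mm, standing 5 mm above the tray's underside in the +x pocket with about 5 mm of play. Origin: centre of its underside, z up
- cup_rear: the same kind of cup in the tray's -x pocket. Origin: centre of its underside, z up
- reader: white and grey bench reader, 390 x 120 x 253 mm, fixed; its place and yaw vary. Origin: on the worktop below the middle of the hood's front edge; +x is the direction in which the tray goes in, z up. Its floor is flat, 20 mm above the worktop, from x = -165 mm (front of the loading ledge) to the back.
- ledge (a point): where the tray's underside centre goes when set down: on the ledge's floor, 83 mm before the mouth (reader x = -83 mm). Low metal guides at both sides, up to 36 mm above the worktop, are 90 mm apart from reader x = -30 mm on and flare to about 107 mm apart at x = -145 mm. Open above.
- bay_mouth (a point): middle of the bay's mouth on its floor (reader x = 0, 20 mm above the worktop). Behind it the low guides go on, 90 mm apart, with high side walls only from x = 75 mm on (the hood juts out over the open sides before that), and from x = 20 mm on slot lips over the tray's flange: 29 to 35 mm above the worktop, 77 mm apart.
- hood_edge (a point): middle of the hood's lower front edge, 175 mm above the worktop, right above the mouth; the hood's front face rises to 253 mm. When home the tray's rear wall lies 17 to 48 mm behind this edge, so a pushing tool must lean back by 30 to 45 degrees (fingers pointing forward and down) to reach it.
- stop_pad (a joint): damped stop pad deep in the bay, out of sight. 0 = untouched, grows (m) as the tray pushes it in; hard end at 0.016. It needs about 8 N and stays where it is left. The tray's front end first meets it 165 to 185 mm behind the hood's front edge (rear wall then 15 to 35 mm behind it); this depth differs each time and is not given.
- wash_bottle: white wash bottle, 72 mm dia x 215 mm, loose, to be left alone. Origin: centre of its underside
- white_rack: white rack block with round holes, 62 x 110 x 34 mm, loose, to be left alone. Origin: centre of its underside
- tally_counter: small metal hand tally counter, 62 x 72 x 25 mm, loose, to be left alone. Origin: centre of its underside

How it is judged (in metres and radians):
On the way, in this order (a step that is already met when the one before it is completed fails the run):
1. the tray with both cups stands flat on the loading ledge, between the guides, front end at the mouth, rear end still out on the ledge, and is let go (x of tray in the frame of reader between -0.125 and -0.04 m and y of tray in the frame of reader between -0.015 and 0.015 m and z of tray in the frame of reader between 0.016 and 0.024 m and angle between the x axis of tray and the x axis of reader, either way round below 0.15 rad and contact force between tray and the fingers below 0.1 N and x of cup_front in the frame of tray between 0.0265 and 0.0505 m and y of cup_front in the frame of tray between -0.012 and 0.012 m and z of cup_front in the frame of tray between -0.002 and 0.012 m and x of cup_rear in the frame of tray between -0.0505 and -0.0265 m and y of cup_rear in the frame of tray between -0.012 and 0.012 m and z of cup_rear in the frame of tray between -0.002 and 0.012 m), for 0.15 s.
2. the tray is in the bay and has pushed the damped stop in (value of joint stop_pad above 0.002 m and x of tray in the frame of reader above 0.085 m), for 0.1 s.
At the end, for the whole second after the job is handed in: The tray lies flat in the reader's bay, at rest (under 10 mm/s), within 5 mm of the middle and 0.08 rad of straight, and has pushed the stop pad in by 2 to 13.5 mm; both cups stand in their own pockets (within 12 mm sideways and in height) (all of step 2 and value of joint stop_pad below 0.0135 m and x of tray in the frame of reader below 0.13 m and y of tray in the frame of reader between -0.005 and 0.005 m and z of tray in the frame of reader between 0.016 and 0.024 m and angle between the x axis of tray and the x axis of reader, either way round below 0.08 rad and linear speed of tray below 0.01 m/s and x of cup_front in the frame of tray between 0.0265 and 0.0505 m and y of cup_front in the frame of tray between -0.012 and 0.012 m and z of cup_front in the frame of tray between -0.002 and 0.012 m and x of cup_rear in the frame of tray between -0.0505 and -0.0265 m and y of cup_rear in the frame of tray between -0.012 and 0.012 m and z of cup_rear in the frame of tray between -0.002 and 0.012 m); the robot touches nothing.
It fails at once if the stop pad is driven to the end of its travel (beyond 14.5 mm) (value of joint stop_pad above 0.0145 m).
It fails at once if a cup tips by more than 0.5 rad (angle between any of cup_front, cup_rear's own z axis and vertical above 0.5 rad).
It fails at once if the wash bottle, white rack or tally counter is moved by more than 20 mm (distance of any of wash_bottle, white_rack, tally_counter from where it was at the start of the episode above 0.02 m).
It also fails if it takes over 61 s, if anything falls off the work surface, if the arm or the gripper's body presses on something with over 40 N, if the wrist force passes 120 N, or if a joint passes its speed limit or range.

## Robot

A 7-joint arm with a two-finger parallel gripper is mounted at the origin on a cart in front of the work surface, level with it; the furniture and walls round the work are solid. World frame = base frame: x ahead of the robot, y to its left, z up, the work surface at z = 0. Lengths are in mm, angles in rad, forces in N, time in s.
With the tool pointing down it reaches from about 350 to 900 mm from the base axis. Payload 19.9 kg.
Tool frame: the origin (TCP) lies midway between the tips of the shut fingers; the grasp point (between the pads) lies env.hold_point_z behind it (env.hold_point_z is the distance from the TCP to the grasp point, in mm); z points along the fingers, y is the direction in which the jaws open and shut (so a half turn about z gives the same grasp; the last joint's range is limited). The gripper opens to 94 mm and grips with 3 to 60 N. Pads are 16 mm wide; open, the fingers measure 119 mm over their backs; the gripper's body (75 mm by 177 mm) begins 78 mm behind the grasp point.
Start: joints at [-0.042, 0.417, -0.01, 1.614, 0.005, 1.111, -0.053], TCP at [624.977, 0.001, 176.725] pointing down, gripper open.
Joint ranges: [-2.81, 2.81], [-0.39, 2.02], [-1.27, 1.25], [0.06, 2.57], [-1.19, 4.33], [0.19, 2], [-2.82, 2.82]. Speed limits (rad/s): [1.89, 1.89, 2.39, 2.39, 3.01, 3.01, 3.01].

## Interface

Orientations are given as a rotation vector (axis times angle).
In Python, from rig import telemetry, optics, env gives the robot as it stands.
- The arm moves only by the tool arm_command, never from a script. Its argument "motion" is a list of rows, each a list of 4 numbers: the shift along the tool's x, y, z in m, then the turn about the tool's z in degrees. A call has 1 to 5 rows; each row is the pose to reach, as a shift and turn from the pose commanded when the call began, along the tool's axes at that moment; what a row does not reach only later rows make up. A row lasts 1/10 s, in which the tool goes at most 50 mm and 8.59 degrees, less where a joint would pass 70% of its speed; a pose out of reach is approached as far as the arm can. A call with a gripper value outside its range is refused whole. "gripper" is the finger opening in m, from 0 to 0.094, set as the call begins (left out, the last holds). The fingers move at their own pace and stop on an object; "force" is the grip in N (left out, the last holds). Time passes only in rows, so rows that repeat a pose let the fingers close. It gives the time, the measured TCP pose, the force and the opening at its end, in the units of the state.
- telemetry.state(): the state, without advancing time (a new reading comes with each control period).
- optics.read_camera(name): name is "scene" or "side" or "wrist"; returns a dict with "color" (420x560x3 uint8, red, green, blue), "intrinsics" (3x3 intrinsics, pixels), "k1" (the pictures are not rectified: a ray, as slopes to the right and down, at radius r is drawn at 1 + k1 r^2 times it, then the intrinsics apply), "world_to_cam" (4x4, takes a point from world to camera coordinates). Camera axes: x right, y down, z forward; pixel columns grow to the right and rows downward; lengths in mm; the calibration is good to about 2 mm. A picture is of the moment at which its call begins. There is no depth.
- env.hand_in(): hands the job in, once; it reports no verdict.
The state is a dict: "time_s": time; "joint_positions": joint angles; "joint_velocities": joint speeds; "joint_torque": joint torques, N m; "tool_pos": TCP position; "eef_rot": TCP orientation; "wrist_force": force on the tool from outside, world axes, zero at the start; "ft_torque": the same for the moment, N m; "gripper_width": finger opening in mm.
Only numpy, scipy, OpenCV 4.12 (cv2) and the standard library are available. Lean on these libraries where they do the work, as an engineer would, in place of code of your own. Each camera call takes 0.05 s, during which the arm holds its last target. There are 200 camera calls.

## Working session

There is one attempt and no reset: what is moved stays moved. The work goes in short steps, Python scripts to look and compute and a tool call to move; the robot and the scene stay as the last step left them, time stands still between calls to the robot, and variables do not carry over. Pictures are saved under pics/ and viewed, about 8 in all and at most 12, crops included, and the job is handed in when it is done.

Besides the shell and the picture viewer there is one more tool, called after ">>>" as name(argument=value, ...) on one line, values as JSON. arm_command: Moves the arm, as the interface text tells. Its arguments: {"type":"object","properties":{"motion":{"type":"array","items":{"type":"array","items":{"type":"number"}}},"gripper":{"type":"number"},"force":{"type":"number"}},"required":["motion"]}

```bash
ls; mkdir -p pics
python3 - <<'E'
from rig import telemetry, optics, env
import cv2,json,numpy as np,pickle
print(env.hold_point_z, telemetry.state())
for n in ("scene","side","wrist"):
    c=optics.read_camera(n); pickle.dump(c,open(f"{n}0.pkl","wb"))
    cv2.imwrite(f"pics/{n}0.png",c["color"][:,:,::-1])
    print(n,c["intrinsics"],c["k1"],c["world_to_cam"])
E
```

```text
pics
18.8 {'time_s': 0.0, 'joint_positions': array([-0.04148136,  0.41796897, -0.01029776,  1.61417062,  0.00476228,
        1.11067929, -0.05299387]), 'joint_velocities': array([ 0.0011911 , -0.00060001,  0.00060895,  0.00027719, -0.00117689,
        0.00112575,  0.00078558]), 'joint_torque': array([ 3.52895018e-03, -8.51262331e+01,  6.40313700e-01, -4.25991547e+01,
       -4.87577857e-02,  1.87510403e-02,  1.73272206e-04]), 'tool_pos': array([ 6.24595561e+02, -5.03117366e-02,  1.76129963e+02]), 'eef_rot': array([-2.22089661e+00, -2.22093796e+00,  1.49271100e-03]), 'wrist_force': array([-0.08260871,  0.55001078, -0.36779559]), 'ft_torque': array([ 0.00350275, -0.00775987,  0.01933059]), 'gripper_width': 94.0620460371187}
scene [[442.48117062   0.         284.81763717]
 [  0.         442.48117062 214.86398747]
 [  0.           0.           1.        ]] -0.008190005720771446 [[ 7.97030017e-01 -6.03851939e-01 -1.02950863e-02 -4.51933202e+02]
 [-2.49562612e-01 -3.13781303e-01 -9.16111236e-01  2.41410538e+02]
 [ 5.49965140e-01  7.32737422e-01 -4.00791984e-01  1.09298507e+03]
 [ 0.0000000
[... 197 characters left out ...]
1489281 [[ 8.59069225e-01 -5.11796408e-01  8.03146624e-03 -4.67483136e+02]
 [-3.10109653e-01 -5.32885634e-01 -7.87314997e-01  2.54960894e+02]
 [ 4.07224840e-01  6.73867449e-01 -6.16498654e-01  1.42655495e+03]
 [ 0.00000000e+00  0.00000000e+00  0.00000000e+00  1.00000000e+00]]
wrist [[334.93098539   0.         278.46790644]
 [  0.         334.93098539 210.72024196]
 [  0.           0.           1.        ]] -0.014537082520776885 [[ 9.99998695e-01 -2.44140193e-04 -1.59672497e-03 -6.24641178e+02]
 [ 2.09847576e-04 -9.60498700e-01  2.78284394e-01 -2.93253250e+01]
 [-1.60159266e-03 -2.78284366e-01 -9.60497395e-01  3.92886482e+02]
 [ 0.00000000e+00  0.00000000e+00  0.00000000e+00  1.00000000e+00]]
```

View pics/scene0.png

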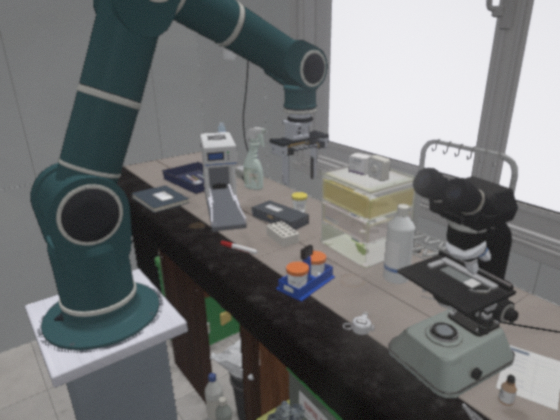

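View pics/side0.png

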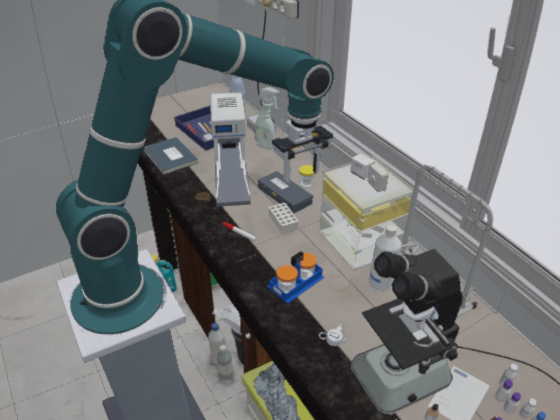

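The pictures show the tray around (298,278) in the side view and (306,275) in the scene view. The reader is at about (230,150) in side, with its ledge towards the camera. I'll enlarge both areas.

```bash
cat > h.py <<'E'
import numpy as np,cv2,pickle
def und(c,p):
    K=np.array(c["intrinsics"]);p=np.array(p,float).reshape(-1,2)
    return cv2.undistortPoints(p.reshape(-1,1,2),K,np.array([c["k1"],0,0,0.])).reshape(-1,2)
def ray(c,p):
    T=np.array(c["world_to_cam"]);R=T[:3,:3]
    d=np.c_[und(c,p),np.ones(len(und(c,p)))]@R
    return -R.T@T[:3,3],d/np.linalg.norm(d,axis=1)[:,None]
def onz(c,p,z):
    o,d=ray(c,p);return o+d*((z-o[2])/d[:,2])[:,None]
def tri(cs,ps):
    A=np.zeros((3,3));b=np.zeros(3);L=[]
    for c,p in zip(cs,ps):
        o,d=ray(c,[p]);M=np.eye(3)-np.outer(d[0],d[0]);A+=M;b+=M@o;L.append((o,M))
    X=np.linalg.solve(A,b);return X,[np.linalg.norm(M@(X-o)) for o,M in L]
def proj(c,P):
    P=np.array(P,float).reshape(-1,3);T=np.array(c["world_to_cam"])
    return cv2.projectPoints(P,cv2.Rodrigues(T[:3,:3])[0],T[:3,3],np.array(c["intrinsics"]),np.array([c["k1"],0,0,0.]))[0].reshape(-1,2)
E
python3 - <<'E'
from h import *
S=pickle.load(open("side0.pkl","rb"));C=pickle.load(open("scene0.pkl","rb"))
def crop(c,x,y,w,h): return cv2.resize(c["color"][y:y+h,x:x+w,::-1],(400,300),interpolation=cv2.INTER_CUBIC)
a=np.hstack([crop(S,190,85,160,120),crop(S,255,240,80,60)])
b=np.hstack([crop(C,150,125,160,120),crop(C,265,235,80,60)])
cv2.imwrite("pics/crops.png",np.vstack([a,b]))
for n,c in(("side",S),("scene",C)):
    hsv=cv2.cvtColor(c["color"],cv2.COLOR_RGB2HSV)
    m=cv2.inRange(hsv,(3,150,120),(14,255,255));
    k,l,st,ce=cv2.connectedComponentsWithStats(m)
    for i in range(1,k):
        if st[i,4]>60: print(n,"orange",st[i],ce[i],onz(c,[ce[i]],66)[0])
    m=cv2.inRange(hsv,(105,150,60),(125,255,255))
    k,l,st,ce=cv2.connectedComponentsWithStats(m)
    for i in range(1,k):
        if st[i,4]>60: print(n,"blue",st[i],ce[i],onz(c,[ce[i]],15)[0])
E
```

```text
side blue [216 126  15   6  73] [223.2739726  128.39726027] [688.39826423 706.8995686   15.        ]
side blue [267 263  56  40 630] [296.68730159 284.39047619] [ 470.12335562 -228.40994979   15.        ]
scene orange [312 252  12  11  96] [317.05208333 257.        ] [ 522.8795897 -204.6728381   66.       ]
scene orange [288 263  20  12 190] [297.08947368 268.23684211] [ 442.85520001 -217.85912892   66.        ]
scene blue [277 276  53  25 356] [302.41292135 288.22752809] [ 444.05545939 -238.72097068   15.        ]
```

View pics/crops.png

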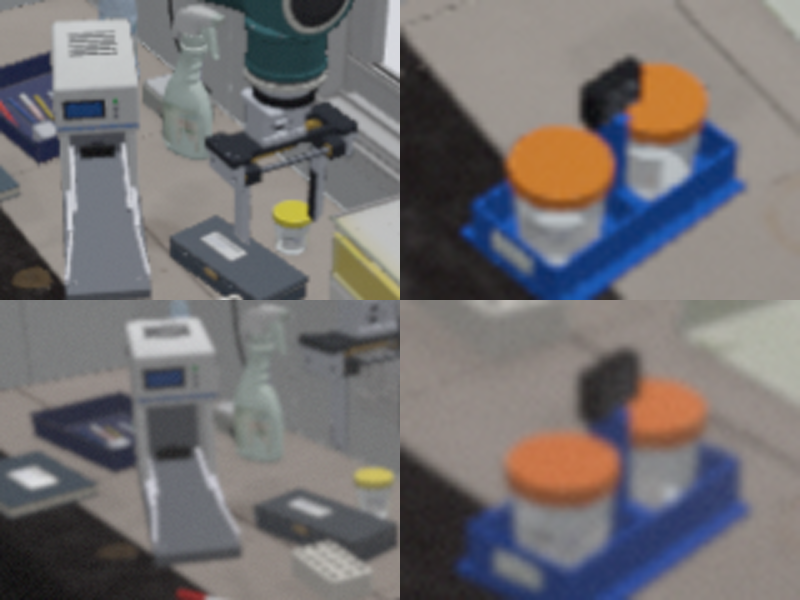

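Run:
```python
from h import *
np.set_printoptions(precision=1,suppress=True)
S=pickle.load(open("side0.pkl","rb"));C=pickle.load(open("scene0.pkl","rb"))
s=lambda x,y:(190+x*.4,85+y*.4); s2=lambda x,y:(255+(x-400)*.2,240+y*.2)
c=lambda x,y:(150+x*.4,125+(y-300)*.4); c2=lambda x,y:(265+(x-400)*.2,235+(y-300)*.2)
P={"ledgeL":(s(63,288),c(158,552)),"ledgeR":(s(150,285),c(240,543)),
"hoodTopL":(s(55,88),c(132,345)),"hoodTopR":(s(136,78),c(213,338)),
"hoodLowL":(s(55,128),c(140,400)),"hoodLowR":(s(136,126),c(216,396)),
"barTop":(s2(612,78),c2(610,365)),"flL":(s2(462,232),c2(458,566)),"flR":(s2(745,186),c2(747,511)),"lidF":(s2(660,100),c2(660,405)),"lidR":(s2(560,165),c2(563,460))}
for k,(a,b) in P.items(): print(k,*tri([S,C],[a,b]))
for z,k in ((20,"ledgeL"),(20,"ledgeR"),(253,"hoodTopL"),(253,"hoodTopR"),(175,"hoodLowL"),(175,"hoodLowR"),(5,"flL"),(5,"flR"),(69,"lidF"),(69,"lidR")):
    print(k,onz(S,[P[k][0]],z),onz(C,[P[k][1]],z))
```

```text
ledgeL [440.  244.5  20.4] [np.float64(5.307058648776762), np.float64(5.30705864877676)]
ledgeR [543.9 191.2  22.4] [np.float64(0.48200351541224895), np.float64(0.4820035154121916)]
hoodTopL [483.  339.7 280.4] [np.float64(2.3121310944391773), np.float64(2.3121310944392692)]
hoodTopR [592.9 313.1 277.7] [np.float64(1.1788669528406879), np.float64(1.1788669528407056)]
hoodLowL [502.9 382.9 189.9] [np.float64(3.8025511169633432), np.float64(3.8025511169634756)]
hoodLowR [605.2 338.3 186. ] [np.float64(0.7586724923827636), np.float64(0.7586724923828146)]
barTop [ 480.1 -211.8  110.9] [np.float64(0.6036581502507757), np.float64(0.6036581502508659)]
flL [ 396.9 -187.5    8. ] [np.float64(0.7758699528252739), np.float64(0.7758699528250531)]
flR [ 563.6 -233.5    0.4] [np.float64(0.2035597746465224), np.float64(0.20355977464666333)]
lidF [ 516.3 -209.8   74. ] [np.float64(1.379386217254574), np.float64(1.3793862172545261)]
lidR [ 438.6 -224.7   74.5] [np.float64(0.37204266685135756), np.float64(0.37204266685124704)]
ledgeL [[436.7 249.6  20. ]] [[443.4 239.8  20. ]]
ledgeR [[545.1 194.5  20. ]] [[546.9 195.2  20. ]]
hoodTopL [[504.5 385.4 253. ]] [[530.4 440.6 253. ]]
hoodTopR [[614.9 354.2 253. ]] [[643.3 400.8 253. ]]
hoodLowL [[510.4 410.5 175. ]] [[526.6 422.3 175. ]]
hoodLowR [[613.4 356.2 175. ]] [[624.  368.8 175. ]]
flL [[ 397.8 -184.3    5. ]] [[ 399.9 -184.5    5. ]]
flR [[ 560.9 -237.2    5. ]] [[ 558.3 -238.6    5. ]]
lidF [[ 518.7 -204.2   69. ]] [[ 522.8 -204.4   69. ]]
lidR [[ 441.3 -219.8   69. ]] [[ 444.6 -217.7   69. ]]
```

View pics/wrist0.png

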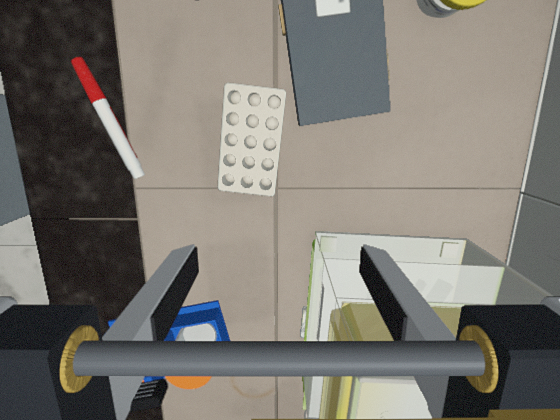

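The wrist picture has camera-right = world +x and up = world +y, and the white rack is at (252,140). Tray yaw comes out near 10° with the bar at about (480,-212); reader yaw is near 65°. I'll move the wrist camera over the ledge to measure the reader.

>>> arm_command(motion=[[0.05,-0.03,-0.02,0],[0.09,-0.06,-0.04,0],[0.14,-0.1,-0.06,0],[0.15,-0.115,-0.06,0],[0.15,-0.115,-0.06,0]])

```text
time_s: 0.65
tool_pos: [507.0, 155.2, 238.4]
eef_rot: [-2.213, -2.229, -0.004]
wrist_force: [1.3, 0.1, -0.2]
gripper_width: 93.6
```

Run:
```python
from rig import telemetry, optics, env
import cv2,pickle
c=optics.read_camera("wrist"); pickle.dump(c,open("wrist1.pkl","wb"))
cv2.imwrite("pics/wrist1.png",c["color"][:,:,::-1]); s=telemetry.state();print(s["time_s"],s["tool_pos"],s["eef_rot"])
```

```text
0.7 [508.69672446 152.41247567 237.74105935] [2.2163173  2.22600691 0.00227405]
```

View pics/wrist1.png

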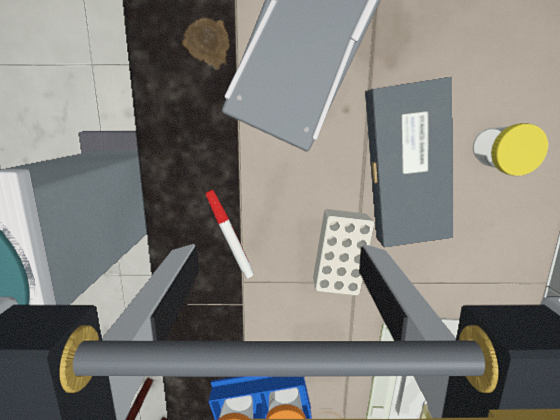

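The wrist view shows the ledge's front end, with corners near (225,105) and (310,145). I'll move further along to see the guides and the mouth.

>>> arm_command(motion=[[0.05,0.01,-0.02,0],[0.09,0.02,-0.04,0],[0.12,0.02,-0.06,0],[0.12,0.02,-0.06,0],[0.12,0.02,-0.06,0]])

```text
time_s: 1.2
tool_pos: [530.5, 269.4, 296.0]
eef_rot: [2.222, 2.221, -0.001]
wrist_force: [-0.0, -1.3, 0.1]
gripper_width: 93.8
```

Run:
```python
from rig import telemetry, optics, env
import cv2,pickle
c=optics.read_camera("wrist"); pickle.dump(c,open("wrist2.pkl","wb"))
cv2.imwrite("pics/wrist2.png",cv2.resize(c["color"][0:280,130:480,::-1],(750,600),interpolation=cv2.INTER_CUBIC)); s=telemetry.state();print(s["time_s"],s["tool_pos"],s["eef_rot"])
```

```text
1.25 [530.40084535 268.53382106 295.72456668] [ 2.22303255  2.21974125 -0.00256161]
```

View pics/wrist2.png

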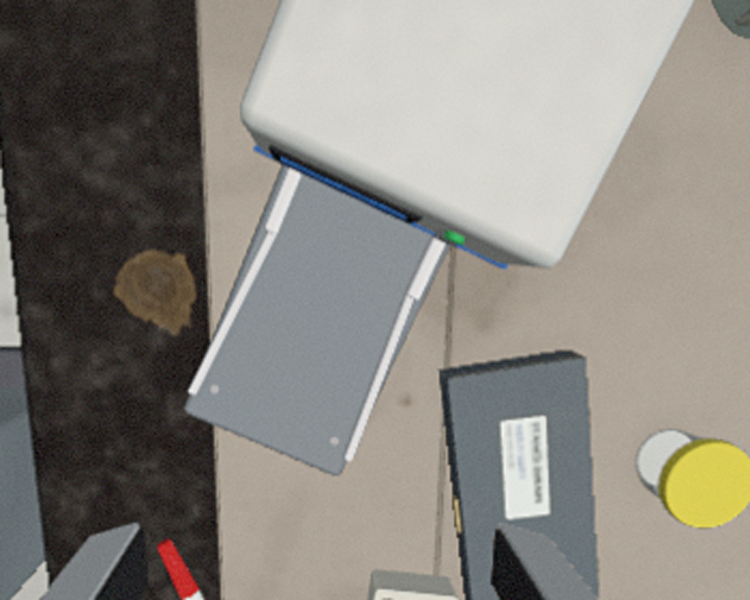

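The crop shows both guides (white strips), with ends near (192,392)/(349,460) and joints near (272,233)/(411,297), plus the ledge front corners and the blue hood edge line.

Run:
```python
from h import *
np.set_printoptions(precision=1,suppress=True)
c=pickle.load(open("wrist2.pkl","rb"))
f=lambda x,y:(130+x/750*350,y/600*280)
def pr(n,z,L,R):
    a=onz(c,[f(*L)],z)[0];b=onz(c,[f(*R)],z)[0];d=b-a
    print(n,a,b,"mid",(a+b)/2,"w",np.linalg.norm(d),"yaw",np.degrees(np.arctan2(d[1],d[0]))+90); return (a+b)/2
m1=pr("front20",20,(189,404),(344,468))
m2=pr("gstart36 outer",36,(189,390),(353,460))
m3=pr("gjoint36",36,(273,233),(408,296))
m4=pr("gmouth36",36,(298,172),(436,240))
m5=pr("hoodedge175",175,(256,148),(504,267))
for a,b in((m1,m3),(m1,m4),(m1,m5),(m2,m4),(m2,m5)): d=b-a;print(np.hypot(*d[:2]),np.degrees(np.arctan2(d[1],d[0])))
# side edges of floor and hood top
for z,p,q in((20,(188,404),(262,222)),(20,(344,468),(412,310)),(253,(243,105),(290,0)),(253,(560,262),(692,0))):
    a=onz(c,[f(*p)],z)[0];b=onz(c,[f(*q)],z)[0];d=b-a;print(z,a,b,np.degrees(np.arctan2(d[1],d[0])))
```

```text
front20 [441.3 244.1  20. ] [548.7 197.8  20. ] mid [495. 221.  20.] w 116.9144207796773 yaw 66.67107270193861
gstart36 outer [444.8 257.1  36. ] [554.2 208.6  36. ] mid [499.5 232.9  36. ] w 119.69780768787304 yaw 66.0742069617804
gjoint36 [502.3 356.9  36. ] [588.  318.2  36. ] mid [545.1 337.5  36. ] w 93.99322702516491 yaw 65.70966975655949
gmouth36 [518.2 392.6  36. ] [604.4 352.6  36. ] mid [561.3 372.6  36. ] w 94.99284427466321 yaw 65.09169650526367
hoodedge175 [504.2 389.8 175. ] [613.4 340.5 175. ] mid [558.8 365.1 175. ] w 119.83616826392928 yaw 65.70971073034637
126.86281688003258 66.73139091281091
165.5073694110185 66.39403660338247
157.6535421161851 66.13403506938388
152.82788040208632 66.14557134652543
144.97754336279024 65.84937631262925
20 [440.7 244.1  20. ] [494.4 363.9  20. ] 65.84545610231957
20 [548.7 197.8  20. ] [592.9 307.9  20. ] 68.13725445507744
253 [506.7 393.4 253. ] [522.1 423.3 253. ] 62.74941496961768
253 [612.8 344.6 253. ] [647.  423.7 253. ] 66.6615940028552
```

>>> arm_command(motion=[[-0.048,0,0,0],[-0.096,0,0,0],[-0.144,0,0,0],[-0.192,0,0,0],[-0.24,0,0,0]])

```text
time_s: 1.75
tool_pos: [529.1, 26.2, 296.2]
eef_rot: [-2.224, -2.218, 0.001]
wrist_force: [1.0, 0.1, 0.4]
gripper_width: 94.0
```

>>> arm_command(motion=[[-0.048,-0.01,0,0],[-0.096,-0.02,0.01,0],[-0.144,-0.03,0.02,0],[-0.192,-0.04,0.03,0],[-0.24,-0.05,0.04,0]])

```text
time_s: 2.25
tool_pos: [477.9, -213.1, 256.0]
eef_rot: [-2.224, -2.218, 0.001]
wrist_force: [1.0, 0.2, 1.2]
gripper_width: 94.0
```

>>> arm_command(motion=[[0,0,0,8],[0,0,0,16],[0,0,0,24],[0,0,0,32],[0,0,0,40]])

```text
time_s: 2.75
tool_pos: [478.6, -211.3, 256.1]
eef_rot: [-2.852, -1.315, 0.002]
wrist_force: [0.3, 0.6, 0.0]
gripper_width: 94.0
```

>>> arm_command(motion=[[0,0,0,8],[0,0,0,16],[0,0,0,24],[0,0,0,32],[0,0,0,40]])

```text
time_s: 3.25
tool_pos: [478.6, -211.2, 256.1]
eef_rot: [-3.131, -0.261, 0.002]
wrist_force: [0.4, -0.1, 0.9]
gripper_width: 94.4
```

Run:
```python
from rig import telemetry, optics, env
import cv2,pickle
c=optics.read_camera("wrist"); pickle.dump(c,open("wrist3.pkl","wb"))
cv2.imwrite("pics/wrist3.png",c["color"][:,:,::-1]); s=telemetry.state();print(s["time_s"],s["tool_pos"],s["eef_rot"],s["joint_positions"],c["world_to_cam"])
```

```text
3.3 [ 478.65837338 -211.20256919  256.12934763] [-3.13175656e+00 -2.45809202e-01  1.78075915e-03] [ 0.07931727  0.16753788  0.31524406  1.77343528 -0.05492795  1.21033629
 -1.00426312] [[ 1.65140874e-01 -9.86269955e-01 -2.61336949e-04 -2.87529767e+02]
 [-9.46902197e-01 -1.58623249e-01  2.79669260e-01  3.68391492e+02]
 [-2.75870842e-01 -4.59373654e-02 -9.60096369e-01  5.91057118e+02]
 [ 0.00000000e+00  0.00000000e+00  0.00000000e+00  1.00000000e+00]]
```

View pics/wrist3.png

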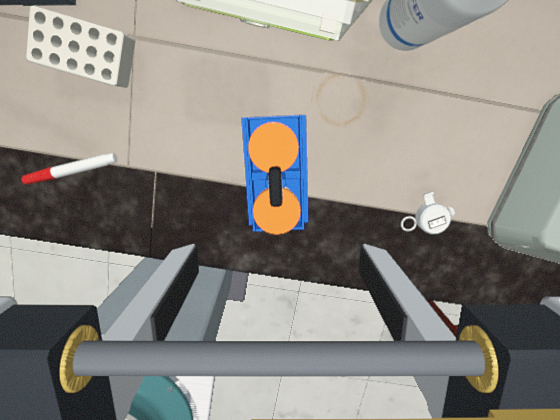

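The wrist view shows the tray nearly aligned: bar at (276,187), flange corners near (243,118), (306,115), (248,230), (308,228).

Run:
```python
from h import *
np.set_printoptions(precision=1,suppress=True)
c=pickle.load(open("wrist3.pkl","rb"))
im=c["color"];hsv=cv2.cvtColor(im,cv2.COLOR_RGB2HSV)
sub=np.zeros(im.shape[:2],np.uint8);sub[105:240,235:315]=1
bar=((im.max(2)<60)&(sub>0)).astype(np.uint8);bar[225:]=0
k,l,st,ce=cv2.connectedComponentsWithStats(bar)
i=max((i for i in range(1,k) if abs(ce[i][0]-276)<8 and abs(ce[i][1]-187)<15),key=lambda i:st[i,4]);print(st[i],ce[i])
ys,xs=np.where(l==i);r=cv2.minAreaRect(np.c_[xs,ys].astype(np.float32));b=cv2.boxPoints(r);print(r);print(onz(c,b,112),onz(c,[r[0]],112))
bl=(cv2.inRange(hsv,(100,130,50),(125,255,255))&(sub*255))
om=cv2.inRange(hsv,(5,130,120),(18,255,255))&(sub*255)
ys,xs=np.where(bl);r=cv2.minAreaRect(np.c_[xs,ys].astype(np.float32));b=cv2.boxPoints(r);w=onz(c,b,3);print(b,w,w.mean(0))
for p,q in((0,1),(1,2)):
    d=w[q]-w[p];print(np.linalg.norm(d),np.degrees(np.arctan2(d[1],d[0])))
k,l,st,ce=cv2.connectedComponentsWithStats(om)
for i in range(1,k):
    if st[i,4]>100:print("lid",onz(c,[ce[i]],67))
```

```text
[269 167  13  39 391] [275.  186.3]
((274.8977355957031, 186.04592895507812), (38.21683883666992, 11.365137100219727), 87.61405944824219)
[[ 503.6 -196.5  112. ]
 [ 506.1 -208.2  112. ]
 [ 465.2 -216.9  112. ]
 [ 462.6 -204.8  112. ]] [[ 484.7 -206.5  112. ]]
[[241.6 117. ]
 [305.  114.8]
 [308.9 229.5]
 [245.5 231.6]] [[ 546.6 -150.3    3. ]
 [ 563.2 -232.8    3. ]
 [ 406.1 -268.6    3. ]
 [ 387.4 -177.9    3. ]] [ 475.8 -207.4    3. ]
84.15950637883277 -78.59717502311022
161.14858461219376 -167.19133242388483
lid [[ 521.2 -197.6   67. ]]
lid [[ 442.1 -214.9   67. ]]
```

>>> arm_command(motion=[[0.0045,-0.004,0.03,-3.3],[0.0045,-0.004,0.06,-3.3],[0.0045,-0.004,0.09,-3.3],[0.0045,-0.004,0.11,-3.3],[0.0045,-0.004,0.12,-3.3]])

```text
time_s: 3.8
tool_pos: [481.9, -205.8, 134.8]
eef_rot: [-3.12, -0.365, 0.004]
wrist_force: [0.0, 0.4, 1.3]
gripper_width: 93.9
```

>>> arm_command(motion=[[0,0,0.02,0],[0,0,0.04,0],[0,0,0.05,0],[0,0,0.055,0],[0,0,0.055,0]])

```text
time_s: 4.3
tool_pos: [483.6, -205.4, 81.8]
eef_rot: [3.12, 0.364, -0.001]
wrist_force: [0.5, -1.1, 0.0]
gripper_width: 93.8
```

>>> arm_command(motion=[[0,0,0,0],[0,0,0,0],[0,0,0,0],[0,0,0,0],[0,0,0,0]], gripper=0.0, force=30)

```text
time_s: 4.8
tool_pos: [483.9, -205.1, 82.0]
eef_rot: [3.12, 0.364, 0.0]
wrist_force: [0.4, -0.1, -0.1]
gripper_width: 57.4
```

>>> arm_command(motion=[[0,0,0,0],[0,0,0,0],[0,0,0,0],[0,0,0,0],[0,0,0,0]])

```text
time_s: 5.3
tool_pos: [483.7, -205.1, 81.8]
eef_rot: [3.12, 0.364, -0.0]
wrist_force: [0.3, 0.9, 1.5]
gripper_width: 17.5
```

>>> arm_command(motion=[[0,0,0,0],[0,0,0,0],[0,0,0,0],[0,0,-0.005,0],[0,0,-0.01,0]])

```text
time_s: 5.8
tool_pos: [483.4, -205.0, 91.9]
eef_rot: [-3.12, -0.364, 0.001]
wrist_force: [0.2, 0.5, -6.0]
gripper_width: 12.4
```

>>> arm_command(motion=[[0,0,-0.01,0],[0,0,-0.03,0],[0,0,-0.06,0],[0,0,-0.09,0],[0,0,-0.11,0]])

```text
time_s: 6.3
tool_pos: [484.1, -205.4, 204.6]
eef_rot: [3.12, 0.363, 0.003]
wrist_force: [0.1, -0.0, -6.1]
gripper_width: 12.8
```

Run:
```python
from rig import telemetry, optics, env
import cv2,pickle
c=optics.read_camera("side"); cv2.imwrite("pics/side2.png",cv2.resize(c["color"][150:310,200:420,::-1],(770,560),interpolation=cv2.INTER_CUBIC)); s=telemetry.state();print(s["time_s"],s["tool_pos"],s["eef_rot"],s["joint_positions"],s["wrist_force"],s["gripper_width"])
```

```text
6.35 [ 485.17037394 -205.80599778  207.04672299] [3.11859099 0.36313459 0.00767298] [ 0.08160679  0.21271583  0.30278343  1.83467189 -0.07141545  1.09941916
 -0.92885007] [ 0.66395913 -0.82158599 -1.91873689] 12.438814827156603
```

View pics/side2.png

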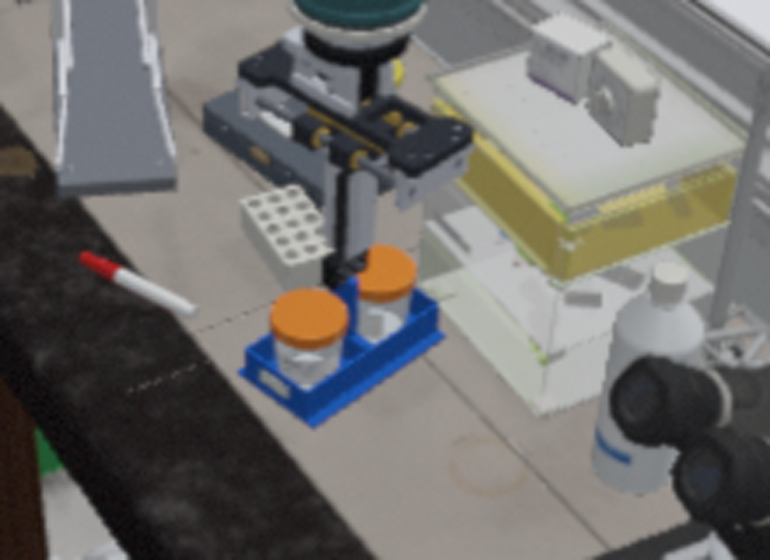

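Tray held level with both cups upright. Now carrying it to the ledge.

>>> arm_command(motion=[[0.005,-0.014,0,0],[0.016,-0.042,0,0],[0.029,-0.076,0,0],[0.042,-0.11,0,0],[0.054,-0.141,0,0]])

```text
time_s: 6.85
tool_pos: [503.6, -53.8, 201.7]
eef_rot: [-3.12, -0.364, 0.0]
wrist_force: [0.2, -0.8, -5.5]
gripper_width: 12.5
```

>>> arm_command(motion=[[0.011,-0.03,0,0],[0.022,-0.058,0,0],[0.033,-0.086,0,0],[0.044,-0.114,0,0],[0.054,-0.141,0,0]])

```text
time_s: 7.35
tool_pos: [523.8, 95.5, 201.6]
eef_rot: [-3.12, -0.364, 0.001]
wrist_force: [0.5, -0.9, -6.3]
gripper_width: 12.6
```

>>> arm_command(motion=[[0.005,-0.02,0,-6],[0.01,-0.04,0,-14],[0.015,-0.06,0,-22],[0.02,-0.08,0,-30],[0.023,-0.097,0,-38]])

```text
time_s: 7.85
tool_pos: [523.7, 194.9, 201.4]
eef_rot: [-2.828, -1.369, 0.001]
wrist_force: [0.3, -0.6, -5.4]
gripper_width: 12.3
```

>>> arm_command(motion=[[0,0,0,-5],[0,0,0,-10],[0,0,0,-14],[0,0,0,-14.7],[0,0,0,-14.7]])

```text
time_s: 8.35
tool_pos: [523.9, 193.7, 201.6]
eef_rot: [-2.636, -1.709, 0.001]
wrist_force: [0.3, 1.1, -6.3]
gripper_width: 12.6
```

>>> arm_command(motion=[[0,0,0,0],[0,0,0,0]])

```text
time_s: 8.55
tool_pos: [524.0, 193.8, 201.7]
eef_rot: [2.636, 1.709, -0.0]
wrist_force: [0.4, 0.1, -6.1]
gripper_width: 12.6
```

>>> arm_command(motion=[[0.015,-0.007,0,0],[0.035,-0.016,0,0],[0.055,-0.025,0,0],[0.075,-0.034,0,0],[0.085,-0.038,0,0]])

```text
time_s: 9.05
tool_pos: [523.2, 289.6, 201.6]
eef_rot: [-2.632, -1.713, 0.0]
wrist_force: [-0.3, 0.8, -5.9]
gripper_width: 12.9
```

>>> arm_command(motion=[[0,0,0.01,0],[0,0,0.03,0],[0,0,0.045,0],[0,0,0.055,0],[0,0,0.06,0]])

```text
time_s: 9.55
tool_pos: [523.7, 286.2, 140.6]
eef_rot: [2.635, 1.71, -0.002]
wrist_force: [1.1, 1.2, -5.8]
gripper_width: 12.9
```

Run:
```python
from rig import telemetry, optics, env
import cv2,pickle
from h import *
c=optics.read_camera("side"); pickle.dump(c,open("side3.pkl","wb"));b=optics.read_camera("wrist")
f=lambda i:cv2.resize(i[:,:,::-1],(400,300),interpolation=cv2.INTER_CUBIC)
cv2.imwrite("pics/both3.png",np.vstack([cv2.resize(np.hstack([f(c["color"][105:225,165:325]),f(b["color"])]),(800,300))])); s=telemetry.state();print(s["time_s"],s["tool_pos"],s["eef_rot"],s["joint_positions"],s["wrist_force"],s["gripper_width"])
```

```text
9.65 [523.83616246 286.55333484 141.24850017] [ 2.63506791e+00  1.71050229e+00 -1.35497472e-03] [-0.45880997  0.40664374 -0.11993009  1.71754814  0.05555513  1.02156416
 -1.01737607] [-1.08831963 -0.23423509 -5.98147522] 12.747672274931826
```

View pics/both3.png

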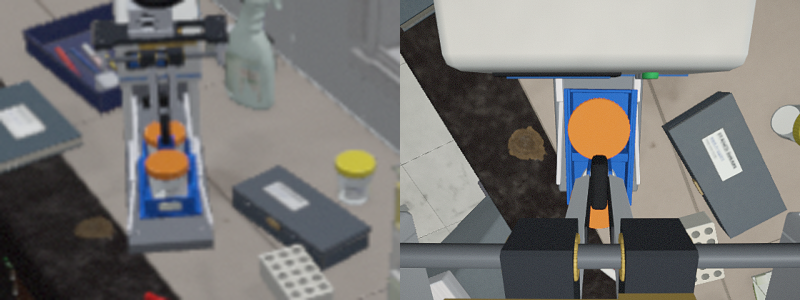

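Tray is centred between the guides and parallel to them. Lowering it the last 40 mm.

>>> arm_command(motion=[[0,0,0.01,0],[0,0,0.02,0],[0,0,0.03,0],[0,0,0.034,0],[0,0,0.036,0]])

```text
time_s: 10.15
tool_pos: [523.3, 289.0, 107.4]
eef_rot: [-2.632, -1.711, -0.002]
wrist_force: [-18.2, 1.5, 36.1]
gripper_width: 13.1
```

>>> arm_command(motion=[[0,0,0.001,0],[0,0,0.002,0],[0,0,0.003,0],[0,0,0.0035,0],[0,0,0.0035,0]])

```text
time_s: 10.65
tool_pos: [524.3, 290.0, 105.3]
eef_rot: [-2.632, -1.712, -0.007]
wrist_force: [-15.1, 3.9, 38.3]
gripper_width: 13.7
```

Force (-18, 2, 36) means the tray is touching the right-hand guide. I'll lift it slightly, shift left and back, and lower again.

>>> arm_command(motion=[[0,0,-0.01,0],[-0.005,-0.003,-0.012,0],[-0.01,-0.004,-0.012,0],[-0.01,-0.004,-0.012,0],[-0.01,-0.004,-0.012,0]])

```text
time_s: 11.15
tool_pos: [516.0, 279.1, 113.8]
eef_rot: [2.635, 1.711, -0.001]
wrist_force: [0.6, 0.3, -6.0]
gripper_width: 13.6
```

>>> arm_command(motion=[[0,0,0.003,0],[0,0,0.005,0],[0,0,0.007,0],[0,0,0.008,0],[0,0,0.008,0]])

```text
time_s: 11.65
tool_pos: [516.1, 279.4, 106.0]
eef_rot: [-2.635, -1.711, 0.001]
wrist_force: [0.3, -0.0, -5.4]
gripper_width: 13.7
```

>>> arm_command(motion=[[0,0,0.001,0],[0,0,0.002,0],[0,0,0.0025,0],[0,0,0.003,0],[0,0,0.003,0]])

```text
time_s: 12.15
tool_pos: [516.5, 279.8, 104.6]
eef_rot: [2.635, 1.711, 0.002]
wrist_force: [-6.5, -3.0, 12.8]
gripper_width: 13.3
```

>>> arm_command(motion=[[0,0,0.0005,0],[0,0,0.001,0],[0,0,0.0013,0],[0,0,0.0015,0],[0,0,0.0015,0]])

```text
time_s: 12.65
tool_pos: [516.7, 280.0, 104.3]
eef_rot: [2.635, 1.711, 0.003]
wrist_force: [-12.5, -4.8, 31.5]
gripper_width: 13.6
```

Run:
```python
from rig import telemetry, optics, env
import cv2,pickle
from h import *
b=optics.read_camera("wrist");pickle.dump(b,open("wrist4.pkl","wb"))
cv2.imwrite("pics/w4.png",cv2.resize(b["color"][90:300,190:370,::-1],None,fx=2.8,fy=2.8,interpolation=cv2.INTER_CUBIC)); s=telemetry.state();print(s["time_s"],s["tool_pos"],s["eef_rot"],s["wrist_force"],s["ft_torque"])
```

```text
12.7 [516.72863186 280.03412961 104.31057711] [2.63465193 1.71113854 0.00340101] [-12.27655308  -5.41283933  31.17129739] [-1.41769633  3.06882217 -0.01290619]
```

View pics/w4.png

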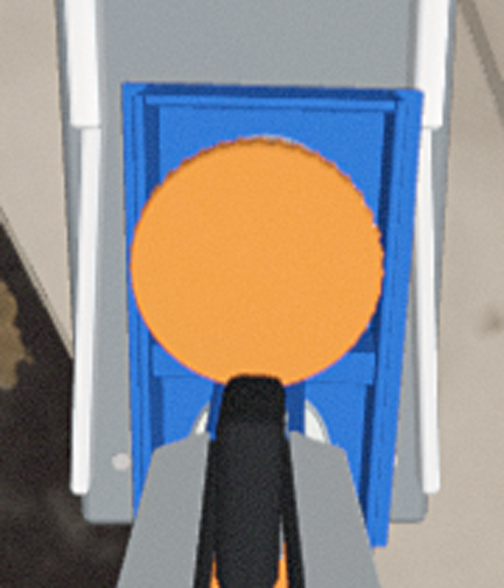

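The crop shows the tray front (122–422) overlapping the right guide (inner edge about 415), with about 6 mm of gap on the left; it is also turned about 1° clockwise. Correcting both.

>>> arm_command(motion=[[0,0,-0.006,0],[0,0,-0.01,0],[0,-0.003,-0.01,-1.2],[0,-0.0035,-0.01,-1.2],[0,-0.0035,-0.01,-1.2]])

```text
time_s: 13.2
tool_pos: [512.7, 280.9, 111.4]
eef_rot: [-2.616, -1.739, 0.001]
wrist_force: [0.5, -0.0, -5.1]
gripper_width: 14.0
```

>>> arm_command(motion=[[0,0,0.004,0],[0,0,0.007,0],[0,0,0.008,0],[0,0,0.009,0],[0,0,0.009,0]])

```text
time_s: 13.7
tool_pos: [513.4, 281.3, 103.1]
eef_rot: [-2.617, -1.739, -0.002]
wrist_force: [1.8, 1.3, 0.7]
gripper_width: 13.5
```

>>> arm_command(motion=[[0,0,0.001,0],[0,0,0.002,0],[0,0,0.002,0]])

```text
time_s: 14.0
tool_pos: [514.4, 282.0, 102.0]
eef_rot: [-2.617, -1.739, -0.006]
wrist_force: [5.4, 5.2, 7.1]
gripper_width: 13.4
```

Contact at z = 102, as expected for the floor. Releasing.

>>> arm_command(motion=[[0,0,0,0],[0,0,0,0],[0,0,0,0],[0,0,0,0],[0,0,0,0]], gripper=0.05)

```text
time_s: 14.5
tool_pos: [512.8, 280.8, 100.6]
eef_rot: [-2.617, -1.739, 0.001]
wrist_force: [-0.9, -0.8, 0.2]
gripper_width: 48.6
```

>>> arm_command(motion=[[0,0,0,0],[0,0,-0.02,0],[0,0,-0.05,0],[0,0,-0.09,0],[0,0,-0.13,0]])

```text
time_s: 15.0
tool_pos: [512.6, 280.7, 232.1]
eef_rot: [-2.617, -1.739, 0.001]
wrist_force: [-0.3, 0.2, -0.0]
gripper_width: 50.2
```

Run:
```python
from rig import telemetry, optics, env
import cv2,pickle
from h import *
np.set_printoptions(precision=2,suppress=True)
b=optics.read_camera("wrist");pickle.dump(b,open("wrist5.pkl","wb"))
cv2.imwrite("pics/w5.png",b["color"][:,:,::-1]); s=telemetry.state();print(s["time_s"],s["tool_pos"],s["eef_rot"],s["wrist_force"],s["joint_positions"])
hsv=cv2.cvtColor(b["color"],cv2.COLOR_RGB2HSV)
om=cv2.inRange(hsv,(5,130,120),(18,255,255))
k,l,st,ce=cv2.connectedComponentsWithStats(om)
for i in range(1,k):
    if st[i,4]>100:print("lid",st[i],onz(b,[ce[i]],87))
bl=cv2.inRange(hsv,(100,130,50),(125,255,255));bl[:,:200]=0;bl[:,370:]=0
k,l,st,ce=cv2.connectedComponentsWithStats(bl)
for i in range(1,k):
    if st[i,4]>100:
        ys,xs=np.where(l==i);q=cv2.boxPoints(cv2.minAreaRect(np.c_[xs,ys].astype(np.float32)));print(st[i],onz(b,q,24))
```

```text
15.05 [514.84 282.11 238.99] [2.62 1.74 0.01] [1.18 0.31 6.87] [-0.45  0.3  -0.13  1.64  0.04  1.2  -0.99]
lid [ 255  126   56   56 2378] [[532.73 317.19  87.  ]]
lid [ 256  200   52   50 1799] [[500.34 243.3   87.  ]]
[220  91  85   5 231] [[489.44 403.01  24.  ]
 [490.91 405.9   24.  ]
 [581.07 365.57  24.  ]
 [579.8  362.58  24.  ]]
[ 248  118   72  127 3443] [[508.57 365.01  24.  ]
 [587.08 332.    24.  ]
 [529.27 180.55  24.  ]
 [441.99 217.22  24.  ]]
```

View pics/w5.png

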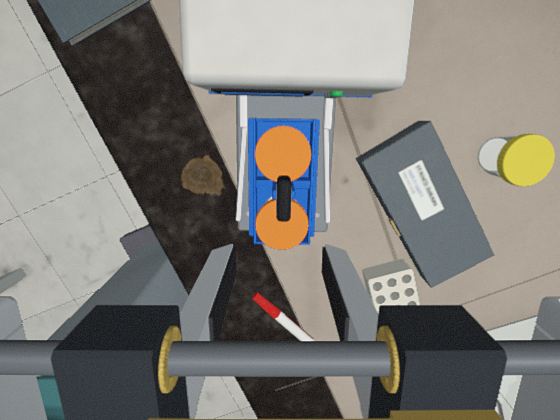

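The tray stands between the guides, straight (lid line at 66.3°) and released. The move interface has no tilt, so I'll go to a high pose at azimuth 66° and see whether the j6 limit forces the tool to lean there.

>>> arm_command(motion=[[0,0,-0.04,0],[0,0,-0.08,0],[0,0,-0.12,0],[0,0,-0.16,0],[0,0,-0.18,0]], gripper=0.0)

```text
time_s: 15.55
tool_pos: [513.4, 281.2, 414.1]
eef_rot: [2.617, 1.738, 0.006]
wrist_force: [0.4, -1.2, 0.1]
gripper_width: 13.2
```

>>> arm_command(motion=[[0.012,-0.045,0,0],[0.024,-0.09,0,0],[0.036,-0.135,0,0],[0.045,-0.175,0,0],[0.046,-0.176,0,0]])

```text
time_s: 16.05
tool_pos: [364.0, 394.8, 411.1]
eef_rot: [-2.609, -1.747, -0.001]
wrist_force: [-0.0, 0.1, -0.3]
gripper_width: 0.4
```

>>> arm_command(motion=[[0.012,-0.045,0,0],[0.024,-0.09,0,0],[0.036,-0.135,0,0],[0.045,-0.175,0,0],[0.046,-0.176,0,0]])

```text
time_s: 16.55
tool_pos: [219.6, 504.4, 410.5]
eef_rot: [-2.61, -1.747, 0.002]
wrist_force: [-0.1, -0.4, -0.3]
gripper_width: 0.4
```

```bash
cat > st.py <<'E'
from rig import telemetry
import numpy as np
from scipy.spatial.transform import Rotation as R
np.set_printoptions(precision=3,suppress=True)
s=telemetry.state();M=R.from_rotvec(s["eef_rot"]).as_matrix();z=M[:,2]
print(s["time_s"],s["tool_pos"],"j",s["joint_positions"],"F",s["wrist_force"])
print(M);print("lean",np.degrees(np.arccos(-z[2])),"heading",np.degrees(np.arctan2(z[1],z[0])))
E
python3 st.py
```

```text
16.55 [219.608 504.447 410.505] j [-0.892  0.178 -0.386  1.425  0.065  1.552 -1.665] F [-0.136 -0.445 -0.287]
[[ 0.381  0.924 -0.001]
 [ 0.924 -0.381  0.   ]
 [-0.    -0.002 -1.   ]]
lean 0.08785449184453485 heading 164.89581484591423
```

>>> arm_command(motion=[[0,0,-0.045,0],[0,0,-0.09,0],[0,0,-0.135,0],[0,0,-0.18,0],[0,0,-0.22,0]])

```text
time_s: 17.05
tool_pos: [225.3, 503.1, 598.8]
eef_rot: [-2.615, -1.737, -0.0]
wrist_force: [0.0, -0.2, -1.5]
gripper_width: 0.7
```

```bash
python3 st.py
```

```text
17.05 [225.285 503.105 598.789] j [-1.054  0.244 -0.222  0.925  0.056  1.976 -1.645] F [ 0.038 -0.155 -1.513]
[[ 0.387  0.922 -0.001]
 [ 0.922 -0.387  0.002]
 [ 0.002 -0.002 -1.   ]]
lean 0.1341451694661618 heading 116.09685742800966
```

>>> arm_command(motion=[[0,0,-0.03,0],[0,0,-0.06,0],[0,0,-0.09,0],[0,0,-0.12,0],[0,0,-0.15,0]])

```text
time_s: 17.55
tool_pos: [220.6, 492.0, 639.2]
eef_rot: [-2.592, -1.72, -0.073]
wrist_force: [0.3, -0.5, -0.3]
gripper_width: 0.5
```

```bash
python3 st.py
```

```text
17.55 [220.58  491.971 639.164] j [-1.427  0.21   0.315  0.882 -0.073  2.003 -1.552] F [ 0.254 -0.506 -0.257]
[[ 0.388  0.921  0.023]
 [ 0.92  -0.389  0.051]
 [ 0.055  0.001 -0.998]]
lean 3.1794089705073074 heading 66.04172336432282
```

The tool leans 3.2° towards heading 66°, as hoped. I'll see how far that goes and whether it persists.

>>> arm_command(motion=[[0,0,-0.05,0],[0,0,-0.1,0],[0,0,-0.15,0],[0,0,-0.2,0],[0,0,-0.25,0]])

```text
time_s: 18.05
tool_pos: [211.9, 472.2, 670.1]
eef_rot: [-2.564, -1.7, -0.148]
wrist_force: [-0.2, -0.3, -0.2]
gripper_width: 0.2
```

```bash
python3 st.py
```

```text
18.05 [211.875 472.2   670.132] j [-1.528  0.151  0.416  0.885 -0.071  2.003 -1.553] F [-0.154 -0.286 -0.198]
[[ 0.386  0.921  0.046]
 [ 0.915 -0.389  0.104]
 [ 0.114  0.002 -0.994]]
lean 6.525631803642268 heading 66.13027199878057
```

>>> arm_command(motion=[[0,0,0.03,0],[0,0,0.06,0],[0,0,0.08,0],[0,0,0.08,0]])

```text
time_s: 18.45
tool_pos: [215.0, 480.4, 588.7]
eef_rot: [-2.565, -1.703, -0.144]
wrist_force: [-0.8, 0.1, -0.3]
gripper_width: 0.4
```

```bash
python3 st.py
```

```text
18.45 [215.044 480.416 588.672] j [-1.561  0.084  0.395  1.148 -0.031  1.806 -1.577] F [-0.798  0.142 -0.327]
[[ 0.386  0.921  0.045]
 [ 0.916 -0.388  0.101]
 [ 0.11   0.002 -0.994]]
lean 6.344646325918241 heading 66.0443901639209
```

The lean persists, so it can be built up. Repeating.

>>> arm_command(motion=[[0,0,-0.05,0],[0,0,-0.1,0],[0,0,-0.15,0],[0,0,-0.2,0],[0,0,-0.25,0]])

```text
time_s: 18.95
tool_pos: [204.7, 455.8, 702.0]
eef_rot: [-2.531, -1.679, -0.228]
wrist_force: [0.1, 0.2, 0.8]
gripper_width: 0.6
```

>>> arm_command(motion=[[-0.03,0,-0.05,0],[-0.06,0,-0.1,0],[-0.09,0,-0.15,0],[-0.12,0,-0.2,0],[-0.15,0,-0.25,0]])

```text
time_s: 19.45
tool_pos: [190.9, 406.6, 719.3]
eef_rot: [-2.504, -1.662, -0.259]
wrist_force: [0.5, -0.6, -0.8]
gripper_width: 0.6
```

```bash
python3 st.py
```

```text
19.45 [190.95  406.563 719.295] j [-1.281 -0.009  0.083  0.934 -0.003  2.004 -1.599] F [ 0.517 -0.551 -0.755]
[[ 0.381  0.922  0.073]
 [ 0.9   -0.388  0.198]
 [ 0.21  -0.009 -0.978]]
lean 12.163364790771558 heading 69.65748747649162
```

>>> arm_command(motion=[[0,0,-0.05,0],[0,0,-0.1,0],[0,0,-0.15,0],[0,0,-0.2,0],[0,0,-0.25,0]])

```text
time_s: 19.95
tool_pos: [187.0, 391.3, 743.4]
eef_rot: [-2.476, -1.64, -0.322]
wrist_force: [0.6, -0.1, 1.6]
gripper_width: 0.6
```

>>> arm_command(motion=[[0,0,-0.05,0],[0,0,-0.1,0],[0,0,-0.15,0],[0,0,-0.2,0],[0,0,-0.25,0]])

```text
time_s: 20.45
tool_pos: [177.7, 369.5, 769.6]
eef_rot: [-2.442, -1.616, -0.395]
wrist_force: [-0.6, 0.5, -0.4]
gripper_width: -0.1
```

>>> arm_command(motion=[[0.01,0,-0.05,0],[0.02,0,-0.1,0],[0.03,0,-0.15,0],[0.04,0,-0.2,0],[0.05,0,-0.25,0]])

```text
time_s: 20.95
tool_pos: [177.4, 369.8, 796.5]
eef_rot: [-2.407, -1.593, -0.464]
wrist_force: [-0.1, -0.3, -0.4]
gripper_width: 0.1
```

```bash
python3 st.py
```

```text
20.95 [177.445 369.799 796.459] j [-0.701 -0.089 -0.395  0.835 -0.074  2.003 -1.547] F [-0.126 -0.269 -0.445]
[[ 0.364  0.921  0.14 ]
 [ 0.852 -0.39   0.349]
 [ 0.376 -0.007 -0.927]]
lean 22.095737818607944 heading 68.06954595802871
```

>>> arm_command(motion=[[0.015,0,-0.05,0],[0.03,0,-0.1,0],[0.045,0,-0.15,0],[0.06,0,-0.2,0],[0.075,0,-0.25,0]])

```text
time_s: 21.45
tool_pos: [178.4, 373.3, 825.2]
eef_rot: [-2.37, -1.567, -0.535]
wrist_force: [-1.0, -0.6, -0.7]
gripper_width: 0.6
```

>>> arm_command(motion=[[0.015,0,-0.05,0],[0.03,0,-0.1,0],[0.045,0,-0.15,0],[0.06,0,-0.2,0],[0.075,0,-0.25,0]])

```text
time_s: 21.95
tool_pos: [175.2, 367.7, 853.0]
eef_rot: [-2.331, -1.541, -0.603]
wrist_force: [-0.6, -0.7, 0.1]
gripper_width: 0.4
```

>>> arm_command(motion=[[0.015,0,-0.05,0],[0.03,0,-0.1,0],[0.045,0,-0.15,0],[0.06,0,-0.2,0],[0.075,0,-0.25,0]])

```text
time_s: 22.45
tool_pos: [168.9, 355.0, 879.6]
eef_rot: [-2.292, -1.514, -0.669]
wrist_force: [-0.1, 0.2, 0.3]
gripper_width: 0.7
```

```bash
python3 st.py
```

```text
22.45 [168.938 354.961 879.633] j [-0.745 -0.105 -0.332  0.667 -0.091  2.003 -1.551] F [-0.065  0.178  0.253]
[[ 0.331  0.92   0.209]
 [ 0.774 -0.391  0.498]
 [ 0.54  -0.004 -0.842]]
lean 32.689159904173465 heading 67.28235526718031
```

>>> arm_command(motion=[[0.015,0,-0.05,0],[0.03,0,-0.1,0],[0.045,0,-0.15,0],[0.06,0,-0.2,0],[0.075,0,-0.25,0]])

```text
time_s: 22.95
tool_pos: [160.1, 336.4, 905.0]
eef_rot: [-2.251, -1.486, -0.733]
wrist_force: [0.3, -0.6, 0.9]
gripper_width: 0.4
```

>>> arm_command(motion=[[0.015,0,-0.05,0],[0.03,0,-0.1,0],[0.045,0,-0.15,0],[0.06,0,-0.2,0],[0.075,0,-0.25,0]])

```text
time_s: 23.45
tool_pos: [150.4, 315.7, 930.5]
eef_rot: [-2.211, -1.453, -0.801]
wrist_force: [1.1, -0.8, -0.1]
gripper_width: 0.9
```

>>> arm_command(motion=[[0,0,0,0]])

```text
time_s: 23.55
tool_pos: [148.9, 317.4, 929.9]
eef_rot: [-2.206, -1.46, -0.797]
wrist_force: [-0.7, -0.1, 0.2]
gripper_width: 0.6
```

```bash
python3 st.py
```

```text
23.55 [148.917 317.387 929.934] j [-1.044 -0.164 -0.12   0.608 -0.022  2.003 -1.588] F [-0.706 -0.097  0.204]
[[ 0.301  0.921  0.249]
 [ 0.707 -0.391  0.589]
 [ 0.64  -0.001 -0.769]]
lean 39.756304628317864 heading 67.06558159300909
```

Lean is 39.8° at heading 67°. Now moving down behind the tray's rear end.

>>> arm_command(motion=[[-0.026,0.0175,0.029,0],[-0.052,0.035,0.058,0],[-0.078,0.0525,0.087,0],[-0.104,0.07,0.116,0],[-0.13,0.0875,0.146,0]])

```text
time_s: 24.05
tool_pos: [203.2, 294.7, 804.8]
eef_rot: [-2.216, -1.473, -0.781]
wrist_force: [-1.4, 0.2, 0.5]
gripper_width: 0.7
```

>>> arm_command(motion=[[-0.026,0.0175,0.029,0],[-0.052,0.035,0.058,0],[-0.078,0.0525,0.087,0],[-0.104,0.07,0.116,0],[-0.13,0.0875,0.146,0]])

```text
time_s: 24.55
tool_pos: [264.1, 304.4, 719.0]
eef_rot: [-2.196, -1.498, -0.749]
wrist_force: [-2.3, 2.0, -0.1]
gripper_width: 0.4
```

```bash
python3 st.py
```

```text
24.55 [264.129 304.381 719.04 ] j [-0.257 -0.387 -0.163  1.392 -0.516  1.613 -0.958] F [-2.332  1.997 -0.059]
[[ 0.291  0.932  0.215]
 [ 0.732 -0.361  0.578]
 [ 0.617 -0.011 -0.787]]
lean 38.09172321198622 heading 69.597800961355
```

>>> arm_command(motion=[[0.012,0.037,0.009,0],[0.023,0.074,0.017,0],[0.035,0.111,0.026,0],[0.046,0.149,0.034,0],[0.058,0.186,0.043,0]])

```text
time_s: 25.05
tool_pos: [470.4, 296.0, 718.9]
eef_rot: [-2.213, -1.481, -0.754]
wrist_force: [-0.6, -0.2, -0.5]
gripper_width: 0.3
```

```bash
python3 st.py
```

```text
25.05 [470.409 296.003 718.949] j [-0.214 -0.039 -0.081  1.137 -0.508  1.589 -0.815] F [-0.553 -0.167 -0.536]
[[ 0.304  0.926  0.225]
 [ 0.727 -0.378  0.574]
 [ 0.616 -0.011 -0.788]]
lean 38.03864549465105 heading 68.57612863162677
```

>>> arm_command(motion=[[-0.03,0.003,0.024,0],[-0.06,0.007,0.049,0],[-0.09,0.01,0.073,0],[-0.12,0.014,0.098,0],[-0.151,0.017,0.122,0]])

```text
time_s: 25.55
tool_pos: [466.0, 249.4, 528.2]
eef_rot: [-2.214, -1.48, -0.754]
wrist_force: [1.0, -0.6, 0.7]
gripper_width: 0.6
```

>>> arm_command(motion=[[-0.03,0.003,0.024,0],[-0.06,0.007,0.049,0],[-0.09,0.01,0.073,0],[-0.12,0.014,0.098,0],[-0.151,0.017,0.122,0]])

```text
time_s: 26.05
tool_pos: [463.4, 202.9, 339.2]
eef_rot: [-2.214, -1.48, -0.755]
wrist_force: [0.6, -0.2, 1.3]
gripper_width: 0.3
```

```bash
python3 st.py
```

```text
26.05 [463.4   202.92  339.205] j [-0.142 -0.124  0.068  2.047 -0.7    1.017 -0.148] F [ 0.565 -0.153  1.327]
[[ 0.305  0.925  0.226]
 [ 0.726 -0.379  0.573]
 [ 0.616 -0.01  -0.787]]
lean 38.051438439692305 heading 68.45772331008789
```

>>> arm_command(motion=[[-0.03,0.003,0.024,0],[-0.06,0.007,0.049,0],[-0.09,0.01,0.073,0],[-0.12,0.014,0.098,0],[-0.151,0.017,0.122,0]])

```text
time_s: 26.55
tool_pos: [461.1, 156.4, 150.2]
eef_rot: [-2.215, -1.48, -0.756]
wrist_force: [1.6, 0.9, -0.4]
gripper_width: 0.7
```

```bash
python3 st.py
```

```text
26.55 [461.065 156.413 150.19 ] j [-0.085  0.135  0.148  2.28  -1.016  0.786  0.436] F [ 1.645  0.897 -0.371]
[[ 0.305  0.925  0.227]
 [ 0.726 -0.38   0.573]
 [ 0.616 -0.009 -0.788]]
lean 38.03990699721429 heading 68.3683208855747
```

>>> arm_command(motion=[[-0.015,0,0.02,0],[-0.035,-0.001,0.045,0],[-0.055,-0.002,0.07,0],[-0.065,-0.002,0.083,0],[-0.069,-0.002,0.088,0]])

```text
time_s: 27.05
tool_pos: [457.1, 156.6, 45.1]
eef_rot: [-2.218, -1.482, -0.744]
wrist_force: [0.4, 0.0, -1.7]
gripper_width: 0.5
```

```bash
python3 st.py
```

```text
27.05 [457.104 156.6    45.096] j [ 0.357  0.386 -0.343  2.327 -1.182  0.535  0.727] F [ 0.431  0.024 -1.665]
[[ 0.307  0.926  0.221]
 [ 0.73  -0.378  0.569]
 [ 0.61  -0.013 -0.792]]
lean 37.60135614396145 heading 68.75301240323641
```

>>> arm_command(motion=[[0.006,0.001,0.006,0],[0.012,0.002,0.013,0],[0.018,0.004,0.02,0],[0.024,0.005,0.027,0],[0.028,0.006,0.032,0]])

```text
time_s: 27.55
tool_pos: [478.3, 194.1, 37.0]
eef_rot: [-2.217, -1.486, -0.743]
wrist_force: [0.5, -0.4, -0.0]
gripper_width: 0.4
```

```bash
python3 st.py
python3 - <<'E'
from rig import optics
import pickle
for n in("side","wrist"):pickle.dump(optics.read_camera(n),open(n+"6.pkl","wb"))
from h import *
S=pickle.load(open("side6.pkl","rb"))["color"];W=pickle.load(open("wrist6.pkl","rb"))["color"]
f=lambda i:cv2.resize(i[:,:,::-1],(400,300),interpolation=cv2.INTER_CUBIC)
cv2.imwrite("pics/b6.png",np.hstack([f(S[100:220,165:325]),f(W)]))
E
```

```text
27.55 [478.289 194.052  37.032] j [ 0.366  0.447 -0.468  2.283 -1.18   0.434  0.663] F [ 0.495 -0.373 -0.015]
[[ 0.305  0.926  0.22 ]
 [ 0.732 -0.376  0.568]
 [ 0.609 -0.013 -0.793]]
lean 37.55053699550436 heading 68.86712649845937
```

View pics/b6.png

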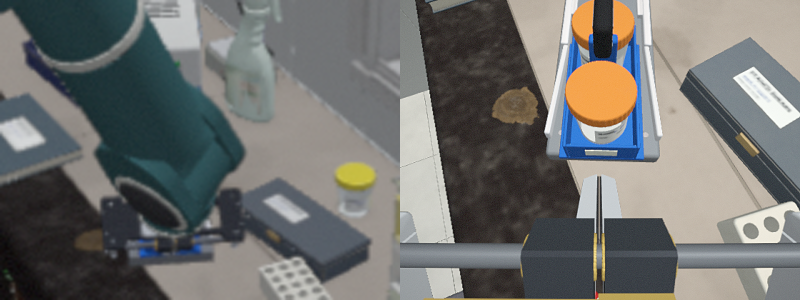

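The wrist half shows the closed finger tips at (598,177) centred on the tray's rear label (601,155). Pushing along the reader axis.

>>> arm_command(motion=[[0.008,0,0.006,0],[0.016,0.001,0.012,0],[0.026,0.001,0.02,0],[0.04,0.001,0.0305,0],[0.0555,0.002,0.0425,0]])

```text
time_s: 28.15
tool_pos: [506.3, 258.3, 37.0]
eef_rot: [-2.218, -1.486, -0.742]
wrist_force: [-1.1, -3.6, 0.7]
gripper_width: 0.2
```

```bash
cat >> st.py <<'E'
u=np.array([np.cos(np.radians(66.2)),np.sin(np.radians(66.2)),0]);l=np.array([-u[1],u[0],0])
d=s["tool_pos"]-np.array([560.5,369,0]);F=s["wrist_force"]
print("reader x,y",d@u,d@l,"Fx,Fy",F@u,F@l,"u in tool",M.T@u,"l in tool",M.T@l,"up",M.T[:,2])
E
python3 st.py
```

```text
28.15 [506.281 258.343  36.962] j [ 0.26   0.496 -0.525  2.211 -1.175  0.337  0.539] F [-1.056 -3.581  0.681]
[[ 0.306  0.926  0.22 ]
 [ 0.732 -0.376  0.568]
 [ 0.609 -0.013 -0.793]]
lean 37.49901714992159 heading 68.84874929731923
reader x,y -123.12616270586938 4.953211251288889 Fx,Fy -3.702561853643546 -0.47890425398637426 u in tool [0.793 0.029 0.608] l in tool [ 0.016 -0.999  0.028] up [ 0.609 -0.013 -0.793]
```

>>> arm_command(motion=[[0.012,0,0.009,0],[0.024,0.001,0.018,0],[0.036,0.001,0.0275,0],[0.048,0.002,0.0365,0],[0.0555,0.002,0.0425,0]])

```text
time_s: 28.65
tool_pos: [534.3, 323.2, 37.2]
eef_rot: [-2.216, -1.487, -0.742]
wrist_force: [-2.1, -4.9, 2.0]
gripper_width: 0.3
```

```bash
python3 st.py
```

```text
28.65 [534.278 323.182  37.214] j [ 0.101  0.539 -0.496  2.119 -1.151  0.285  0.41 ] F [-2.143 -4.868  1.979]
[[ 0.305  0.927  0.219]
 [ 0.732 -0.375  0.569]
 [ 0.609 -0.013 -0.793]]
lean 37.53809097501961 heading 68.92201893681465
reader x,y -52.5037682984647 5.502109243281989 Fx,Fy -5.318949367882592 -0.0039926988881377155 u in tool [0.793 0.031 0.609] l in tool [ 0.017 -0.999  0.029] up [ 0.609 -0.013 -0.793]
```

>>> arm_command(motion=[[0.008,0,0.006,0],[0.016,0.001,0.012,0],[0.024,0.001,0.018,0],[0.032,0.001,0.0245,0],[0.0385,0.0015,0.0295,0]])

```text
time_s: 29.15
tool_pos: [554.0, 366.8, 37.2]
eef_rot: [-2.217, -1.486, -0.742]
wrist_force: [-1.8, -3.9, 1.8]
gripper_width: 0.5
```

```bash
python3 st.py
```

```text
29.15 [553.976 366.784  37.236] j [-0.021  0.567 -0.446  2.046 -1.119  0.271  0.309] F [-1.783 -3.875  1.845]
[[ 0.305  0.927  0.219]
 [ 0.732 -0.376  0.568]
 [ 0.609 -0.013 -0.793]]
lean 37.52964001618276 heading 68.88729882425774
reader x,y -4.660273280727999 5.074712314762022 Fx,Fy -4.264483939839967 0.06747901787851189 u in tool [0.793 0.03  0.609] l in tool [ 0.016 -0.999  0.029] up [ 0.609 -0.013 -0.793]
```

>>> arm_command(motion=[[0.0016,0,0.0012,0],[0.0032,0,0.0024,0],[0.0048,0,0.0036,0],[0.0064,0,0.0048,0],[0.0079,0,0.0061,0]])

```text
time_s: 29.65
tool_pos: [557.6, 375.1, 37.2]
eef_rot: [-2.217, -1.486, -0.742]
wrist_force: [-2.4, -4.7, 2.9]
gripper_width: 0.4
```

```bash
python3 st.py|tail -1
```

```text
reader x,y 4.367921369321184 5.0915689872373715 Fx,Fy -5.24117509970136 0.29565123871149934 u in tool [0.793 0.03  0.608] l in tool [ 0.016 -0.999  0.028] up [ 0.609 -0.013 -0.793]
```

Still only sliding friction (5 N). Continuing in small steps, 5 mm per call.

>>> arm_command(motion=[[0.0008,0,0.0006,0],[0.0016,0,0.0012,0],[0.0024,0,0.0018,0],[0.0032,0,0.0024,0],[0.004,0,0.003,0]])

```text
time_s: 30.15
tool_pos: [559.5, 379.8, 37.2]
eef_rot: [-2.217, -1.486, -0.742]
wrist_force: [-1.4, -4.4, 1.5]
gripper_width: 0.8
```

>>> arm_command(motion=[[0.0008,0,0.0006,0],[0.0016,0,0.0012,0],[0.0024,0,0.0018,0],[0.0032,0,0.0024,0],[0.004,0,0.003,0]])

```text
time_s: 30.65
tool_pos: [561.4, 384.4, 37.3]
eef_rot: [-2.217, -1.486, -0.742]
wrist_force: [-0.2, -5.4, 2.0]
gripper_width: 0.5
```

```bash
python3 st.py|tail -1
```

```text
reader x,y 14.488664920984371 5.4351076192116095 Fx,Fy -5.048978500304929 -2.001132552355948 u in tool [0.793 0.03  0.608] l in tool [ 0.016 -0.999  0.028] up [ 0.609 -0.013 -0.793]
```

>>> arm_command(motion=[[0.0008,0,0.0006,0],[0.0016,0,0.0012,0],[0.0024,0,0.0018,0],[0.0032,0,0.0024,0],[0.004,0,0.003,0]])

```text
time_s: 31.15
tool_pos: [563.3, 389.0, 37.3]
eef_rot: [-2.217, -1.486, -0.742]
wrist_force: [-0.8, -4.2, 0.9]
gripper_width: 0.6
```

```bash
python3 st.py|tail -1
```

```text
reader x,y 19.427259572376514 5.5046729287810505 Fx,Fy -4.175489644100621 -0.9783390668673658 u in tool [0.793 0.03  0.608] l in tool [ 0.016 -0.999  0.028] up [ 0.609 -0.013 -0.793]
```

>>> arm_command(motion=[[0.0008,0,0.0006,0],[0.0016,0,0.0012,0],[0.0024,0,0.0018,0],[0.0032,0,0.0024,0],[0.004,0,0.003,0]])

```text
time_s: 31.65
tool_pos: [565.1, 393.6, 37.3]
eef_rot: [-2.217, -1.486, -0.742]
wrist_force: [-0.3, -5.2, -0.8]
gripper_width: 0.5
```

```bash
python3 st.py|tail -1
```

```text
reader x,y 24.421952064439672 5.710000988776637 Fx,Fy -4.858670574793501 -1.848517920739319 u in tool [0.793 0.03  0.608] l in tool [ 0.016 -0.999  0.028] up [ 0.609 -0.013 -0.793]
```

>>> arm_command(motion=[[0.0008,0,0.0006,0],[0.0016,0,0.0012,0],[0.0024,0,0.0018,0],[0.0032,0,0.0024,0],[0.004,0,0.003,0]])

```text
time_s: 32.15
tool_pos: [567.0, 398.3, 37.4]
eef_rot: [-2.217, -1.486, -0.742]
wrist_force: [-1.5, -4.7, 0.3]
gripper_width: 0.1
```

```bash
python3 st.py
```

```text
32.15 [566.953 398.316  37.409] j [-0.109  0.587 -0.401  1.991 -1.092  0.268  0.233] F [-1.454 -4.668  0.325]
[[ 0.305  0.927  0.22 ]
 [ 0.732 -0.376  0.568]
 [ 0.609 -0.013 -0.793]]
lean 37.518594809099255 heading 68.87266650156795
reader x,y 29.426804020485424 5.925730517758942 Fx,Fy -4.857904824429943 -0.5529441400640878 u in tool [0.793 0.03  0.608] l in tool [ 0.016 -0.999  0.028] up [ 0.609 -0.013 -0.793]
```

>>> arm_command(motion=[[0.0008,0,0.0006,0],[0.0016,0,0.0012,0],[0.0024,0,0.0018,0],[0.0032,0,0.0024,0],[0.004,0,0.003,0]])

```text
time_s: 32.65
tool_pos: [568.7, 403.1, 37.5]
eef_rot: [-2.217, -1.486, -0.742]
wrist_force: [-0.3, -3.6, -0.9]
gripper_width: 0.4
```

```bash
python3 st.py|tail -1
```

```text
reader x,y 34.53838609480905 6.231548381903106 Fx,Fy -3.4124481898648327 -1.1547601974405985 u in tool [0.793 0.03  0.608] l in tool [ 0.016 -0.999  0.029] up [ 0.609 -0.013 -0.793]
```

>>> arm_command(motion=[[0.0008,0,0.0006,0],[0.0016,0,0.0012,0],[0.0024,0,0.0018,0],[0.0032,0,0.0024,0],[0.004,0,0.003,0]])

```text
time_s: 33.15
tool_pos: [570.6, 407.8, 37.6]
eef_rot: [-2.217, -1.486, -0.742]
wrist_force: [-1.5, -3.0, -1.3]
gripper_width: 0.3
```

```bash
python3 st.py|tail -1
```

```text
reader x,y 39.52433523378391 6.41794590398623 Fx,Fy -3.3627853365203126 0.12298817124404593 u in tool [0.793 0.03  0.608] l in tool [ 0.016 -0.999  0.029] up [ 0.609 -0.013 -0.793]
```

Run:
```python
from rig import optics
from h import *
np.set_printoptions(precision=1,suppress=True)
b=optics.read_camera("wrist");pickle.dump(b,open("wrist7.pkl","wb"))
u=np.array([np.cos(np.radians(66.2)),np.sin(np.radians(66.2))]);O=np.array([560.5,369])
hsv=cv2.cvtColor(b["color"],cv2.COLOR_RGB2HSV)
for n,m,z in(("orange",cv2.inRange(hsv,(5,130,60),(18,255,255)),87),("blue",cv2.inRange(hsv,(100,130,40),(125,255,255)),25)):
    k,l,st,ce=cv2.connectedComponentsWithStats(m)
    for i in range(1,k):
        if st[i,4]>60:
            x,y,w,h,a=st[i];P=onz(b,[(x+w/2,y),(x+w/2,y+h),(x,y+h),(x+w,y+h)],z)[:,:2]
            print(n,st[i],"reader x top/bottom",(P-O)@u)
# hood edge projected with assumed origin
print(proj(b,[[*(O+0*u),175],[*(O+40*u),20]]))
```

```text
blue [    0   135   375    94 30616] reader x top/bottom [129.7  50.5  46.8  53.9]
blue [   0  230  560   30 5183] reader x top/bottom [51.4 29.7 24.1 34.6]
blue [225 253  31  26 672] reader x top/bottom [33.9 16.  15.7 16.3]
blue [303 255  41  27 955] reader x top/bottom [34.1 15.5 15.1 15.9]
[[291.  240.6]
 [287.2 247.6]]
```

Run:
```python
from h import *
np.set_printoptions(precision=1,suppress=True)
b=pickle.load(open("wrist7.pkl","rb"));a=pickle.load(open("wrist6.pkl","rb"))
u=np.array([np.cos(np.radians(66.2)),np.sin(np.radians(66.2))]);l=np.array([-u[1],u[0]]);O=np.array([560.5,369])
W=lambda x,y,z:[*(O+x*u+y*l),z]
print("TCP7",proj(b,[[570.6,407.8,37.6]]),"TCP6",proj(a,[[478.3,194.1,37]]))
for z in(20,25,53): print(z,proj(b,[W(45,-35,z),W(45,35,z),W(45,5,z)]).round().tolist())
print("hood edge",proj(b,[W(0,-60,175),W(0,60,175)]).round().tolist())
for X in(232,242,250,315,330):
    print(X,[(y,b["color"][y,X].tolist()) for y in range(236,300,5)])
# rear wall in picture 6: bottom of blue
hsv=cv2.cvtColor(a["color"],cv2.COLOR_RGB2HSV);m=cv2.inRange(hsv,(100,150,60),(125,255,255))
k,L,st,ce=cv2.connectedComponentsWithStats(m)
for i in range(1,k):
    if st[i,4]>300:
        x,y,w,h,_=st[i];print(st[i],[(((onz(a,[(x+w/2,y+h-1)],z)[0,:2]-O)@u)) for z in(20,25)])
```

```text
TCP7 [[277.9 241.1]] TCP6 [[278.1 242.1]]
20 [[336.0, 242.0], [239.0, 240.0], [280.0, 241.0]]
25 [[337.0, 240.0], [238.0, 238.0], [280.0, 239.0]]
53 [[344.0, 227.0], [232.0, 225.0], [280.0, 226.0]]
hood edge [[544.0, 247.0], [46.0, 234.0]]
232 [(236, [159, 164, 159]), (241, [142, 163, 192]), (246, [81, 144, 211]), (251, [90, 112, 139]), (256, [45, 104, 182]), (261, [40, 101, 179]), (266, [65, 153, 250]), (271, [26, 74, 135]), (276, [37, 76, 142]), (281, [187, 193, 196]), (286, [189, 195, 199]), (291, [186, 193, 198]), (296, [184, 193, 195])]
242 [(236, [156, 162, 157]), (241, [164, 163, 165]), (246, [89, 158, 227]), (251, [67, 86, 128]), (256, [70, 152, 247]), (261, [66, 153, 247]), (266, [71, 150, 243]), (271, [33, 72, 137]), (276, [41, 78, 140]), (281, [188, 196, 198]), (286, [185, 191, 197]), (291, [187, 194, 199]), (296, [186, 193, 198])]
250 [(236, [161, 162, 158]), (241, [164, 166, 164]), (246, [94, 161, 227]), (251, [56, 85, 128]), (256, [66, 154, 248]), (261, [70, 155, 248]), (266, [61, 146, 239]), (271, [28, 73, 136]), (276, [29, 72, 142]), (281, [186, 193, 195]), (286, [185
[... 240 characters left out ...]
143, 235]), (276, [35, 76, 141]), (281, [123, 142, 168]), (286, [186, 193, 197]), (291, [185, 195, 199]), (296, [187, 193, 198])]
330 [(236, [161, 165, 163]), (241, [161, 164, 162]), (246, [86, 153, 224]), (251, [42, 78, 126]), (256, [101, 114, 155]), (261, [31, 74, 149]), (266, [29, 75, 146]), (271, [69, 151, 241]), (276, [29, 72, 140]), (281, [68, 96, 156]), (286, [187, 194, 197]), (291, [185, 194, 198]), (296, [188, 193, 197])]
[ 223   36  119  188 5731] [np.float64(-173.78139353606616), np.float64(-175.5305044829053)]
[264  48  40  39 559] [np.float64(-47.37122441293509), np.float64(-51.84838044589552)]
[233  51  21  62 632] [np.float64(-75.62882247523397), np.float64(-79.4961541398371)]
```

Run:
```python
from h import *
def asc(fn,r0,r1,c0,c1,sr,sc):
    im=pickle.load(open(fn,"rb"))["color"]
    for y in range(r0,r1,sr):
        s=""
        for x in range(c0,c1,sc):
            r,g,b=map(int,im[y,x])
            s+= "O" if r>b+60 and r>130 else ("B" if b>r+120 else "b" if b>r+60 else "#" if max(r,g,b)<70 else "." if min(r,g,b)>200 else "-" if min(r,g,b)>130 else "+")
        print(y,s)
asc("wrist7.pkl",236,312,206,354,3,2)
print()
asc("wrist6.pkl",175,320,206,354,4,2)
```

```text
236 --------------------------------------------------------------------------
239 --------------------------------------------------------------------------
242 BBBBBBBBBBBBBBbbbbbbbbbbbbb-----------------------------------------------
245 BBBBBBBBBBBBBBBBBBBBBBBBBBBBBBBBBBBBBBBBBBBBBBBBBBBBBBBBBBBBBBBBBbbbbbbbbb
248 bbbbbbbbbbbbbbbbbbbbbbbbbbbbbbbbbbbbbbbbbbBBBBBBBBBBBBBBBBBBBBBBBBBBBBBBBB
251 -------++++++++b+bbbbbbbbbbbbbbbbbbbbbbbbbbbbbbbbbbbbbbbbbbbbbbbbbbbbbbbbb
254 ..........BBBBBBBBBBBBBBB..........+++-------------+--++++++++++bbb+bbbbbb
257 ..........BBBBBBBBBBBBBBB..........+B+..........bBBBBBBBBBBBBBbbbBBBB.....
260 ..........BBBBBBBBBBBBBBB..........+B+-..........BBBBBBBBBBBBBbbbBBBB-....
263 ..........BBBBBBBBBBBBBB-..........+B+-..........BBBBBBBBBBBBBbbbBBBB-....
266 .........-BBBBBBBBBBBBBB...........+b+-..........bBBBBBBBBBBBBbbbBBBB-....
269 ..........BBBBBBBBBBBBBB...........+B+-..........-BBBBBBBBBBBBBBBBBBB-....
272 ...........bbbbbbbbbbbb+...........++#-...........BBBBBBBBBBBBBBBBBBB-....
275 ...........Bbbbbbbbbbbb-...........#-+-...........-bbbbbbbbbbbbbbbBBB
[... 3177 characters left out ...]
################-....---..--.#+#+.----.---.-.-----------------------
291 #################+####.---.-.----..#+#+..--.--.---.-----------------------
295 #####################+.-.--.--...-.#+#+..--.----..------------------------
299 +###############+####-.-------.--.-#+#+.-.---.-.--..----------------------
303 ##############+######.............-#+#+..............---------------------
307 ###########++######+#############--#+##.###############+###########+######
311 #+#+###+###+###############+#####--#+##.#######++##+######+#++++##++######
315 #+#####+##+###++#########+#######--#+##.+####+###+###+#+########+#########
319 ##++##################+##+#######--#-##.######+######+##+#+###+####+######
```

The numbers conflict: the TCP is about 25 mm deeper than the tray's visible rear edge. I'll pull out along the finger axis, which is safe in either case, and measure again.

>>> arm_command(motion=[[0,0,-0.01,0],[0,0,-0.03,0],[0,0,-0.05,0],[0,0,-0.08,0],[0,0,-0.1,0]])

```text
time_s: 33.7
tool_pos: [548.5, 350.0, 119.1]
eef_rot: [-2.216, -1.486, -0.744]
wrist_force: [0.8, 0.9, 0.1]
gripper_width: 0.5
```

>>> arm_command(motion=[[-0.024,-0.001,-0.018,0],[-0.048,-0.002,-0.036,0],[-0.064,-0.002,-0.049,0],[-0.064,-0.002,-0.049,0]])

```text
time_s: 34.1
tool_pos: [516.4, 274.5, 117.5]
eef_rot: [-2.219, -1.484, -0.743]
wrist_force: [0.1, 0.3, -0.2]
gripper_width: 0.4
```

```bash
python3 st.py
python3 - <<'E'
from rig import optics
from h import *
for n in("wrist","side","scene"):pickle.dump(optics.read_camera(n),open(n+"8.pkl","wb"))
b=pickle.load(open("wrist8.pkl","rb"))
u=np.array([np.cos(np.radians(66.2)),np.sin(np.radians(66.2))]);l=np.array([-u[1],u[0]]);O=np.array([560.5,369])
W=lambda x,y,z:[*(O+x*u+y*l),z]
for x in(-20,0,20,40): print(x,[proj(b,[W(x,5,z)]).round().tolist() for z in(20,53,87)])
print("hood",proj(b,[W(0,-60,175),W(0,60,175)]).round())
im=b["color"]
for y in range(0,300,5):
    s=""
    for x in range(160,400,3):
        r,g,bb=map(int,im[y,x])
        s+= "O" if r>bb+60 and r>110 else ("B" if bb>r+120 else "b" if bb>r+60 else "#" if max(r,g,bb)<70 else "." if min(r,g,bb)>200 else "-" if min(r,g,bb)>130 else "+")
    print(y,s)
E
```

```text
34.1 [516.367 274.456 117.508] j [ 0.025  0.305 -0.285  2.159 -1.03   0.522  0.251] F [ 0.148  0.272 -0.23 ]
[[ 0.307  0.926  0.221]
 [ 0.732 -0.378  0.567]
 [ 0.609 -0.012 -0.793]]
lean 37.51229199253901 heading 68.67965562908776
reader x,y -104.31368151939233 2.2273671166210995 Fx,Fy 0.3085367524601779 -0.025976266288464292 u in tool [0.793 0.027 0.608] l in tool [ 0.014 -1.     0.026] up [ 0.609 -0.012 -0.793]
-20 [[[279.0, 188.0]], [[278.0, 173.0]], [[278.0, 155.0]]]
0 [[[279.0, 171.0]], [[279.0, 155.0]], [[279.0, 134.0]]]
20 [[[280.0, 155.0]], [[280.0, 137.0]], [[279.0, 115.0]]]
40 [[[280.0, 139.0]], [[280.0, 120.0]], [[280.0, 97.0]]]
hood [[382.  54.]
 [189.  52.]]
0 ----++++-+###bbbbbbbbbbbbbbbbbbbbbbbbbbbbbbbbb###++++-+-+++++-+--++++-+--++++---
5 -----++++-+##+bbbbbbbbbbbbbbbbbbbbbbbbbbbbbbbb###--+++++++++-+-+--++--++-+-+----
10 -----+++++-###bbbbbbbbbbbbbbb+bbbbbbbbbbbbbbbb###-+-+--++---++++++++-+++++++---+
15 ------+-+--+#####################################-+++++++++++++++++++-+-+-++--+-
20 ---------+------+-+++++--++++++-+++++--++-++-+++++++---+++++-++--+--+---+-+-----
25
[... 3957 characters left out ...]
.-------------###+#+
260 +++++++++++++###----..----------------.##.-----------------..--------------##+#+
265 ++++++++++++++###---..----------.-----.##..-.--------------..---------------+++#
270 +++++++++++++####---..----------------.##.------------------.----------------+##
275 +++++++++++++#####-..----------.------.##.------------------..------+---------+#
280 ++++++++++++++####+..-----------------.##.------------------..------------------
285 ++++++++++++######-..-----------------.##.------------------..------------------
290 ++++#+++++++######..----------------.-.##.------------------..------------------
295 ######+++#########..-------------------##-------------------..------------------
```

I re-opened an old picture by mistake, which is one view over the limit; from here on I use numbers only. The pixel grid shows the tray flat and straight with its rear wall at reader x ≈ 16 mm, and the rear lid upright. I'll come back in slowly and find the wall by force.

>>> arm_command(motion=[[-0.003,0,0.018,0],[-0.006,0,0.037,0],[-0.009,0,0.056,0],[-0.012,0,0.075,0],[-0.014,0,0.09,0]])

```text
time_s: 34.75
tool_pos: [531.8, 319.5, 36.4]
eef_rot: [-2.215, -1.487, -0.742]
wrist_force: [0.4, -0.2, -1.0]
gripper_width: 0.6
```

>>> arm_command(motion=[[0.01,0,0.007,0],[0.02,0.001,0.015,0],[0.03,0.001,0.0225,0],[0.037,0.001,0.0285,0],[0.04,0.0014,0.0304,0]])

```text
time_s: 35.25
tool_pos: [552.0, 365.5, 37.3]
eef_rot: [-2.215, -1.487, -0.742]
wrist_force: [0.2, -0.6, 0.4]
gripper_width: 0.8
```

```bash
cat > look.py <<'E'
from rig import optics
from h import *
import subprocess
print(subprocess.run(["python3","st.py"],capture_output=True,text=True).stdout.splitlines()[0::5])
b=optics.read_camera("wrist");pickle.dump(b,open("wl.pkl","wb"))
u=np.array([np.cos(np.radians(66.2)),np.sin(np.radians(66.2))]);l=np.array([-u[1],u[0]]);O=np.array([560.5,369])
im=b["color"].astype(int);bl=(im[:,:,2]>im[:,:,0]+55)
# bottom edge of blue in side columns, on plane z=20
o=[]
for X in list(range(236,254,4))+list(range(308,330,4)):
    r=np.where(bl[:300,X])[0]
    if len(r): o.append((onz(b,[(X,r.max())],20)[0,:2]-O)@u)
print("rear x left",np.round(o[:5],1),"right",np.round(o[5:],1))
E
python3 look.py
```

```text
['35.25 [551.972 365.499  37.267] j [-0.019  0.565 -0.444  2.051 -1.13   0.274  0.322] F [ 0.167 -0.588  0.434]', 'reader x,y -6.645268731954539 6.390051412675959 Fx,Fy -0.47027162311428544 -0.38976969715461574 u in tool [0.793 0.032 0.609] l in tool [ 0.017 -0.999  0.03 ] up [ 0.609 -0.013 -0.793]']
this script no longer has the robotException ignored in: <_io.TextIOWrapper mode='rw' encoding='UTF-8'>
Traceback (most recent call last):
BrokenPipeError: [Errno 32] Broken pipe
```

```bash
sed -i '/subprocess/d' look.py; python3 look.py
python3 - <<'E'
from h import *
im=pickle.load(open("wl.pkl","rb"))["color"]
for y in range(150,290,4):
    s=""
    for x in range(200,360,3):
        r,g,bb=map(int,im[y,x])
        s+= "O" if r>bb+60 and r>110 else ("B" if bb>r+120 else "b" if bb>r+60 else "#" if max(r,g,bb)<70 else "." if min(r,g,bb)>200 else "-" if min(r,g,bb)>130 else "+")
    print(y,s)
E
```

```text
rear x left [18.4 18.4 18.5 18.6 18.7] right [18.2 18.3 18.3 17.6 17.7 17.8]
150 -----+......BbbOOOOOOOOOOOOOOOOOOOOOOOOOOBBbbBB.......
154 -----+......BbbB+OOOOOOOOOOOOOOOOOOOOOO+BBBbbBB.......
158 -----+......BbbBB--OOOOOOOOOOOOOOOOOO+--BBBbbBB.......
162 -----+......BbbBB+-..OOOOOOOOOOOOOO..---BBBbbBB.......
166 ------.....-BbbBBB-.......----.....--+--BBBbbBB.......
170 -----......bBbBBBB+.............-------BBBBbbBB-......
174 ----+......bBbbBBBB-.....+-----+++----bBBBBbbBB-......
178 ----+......BBbBBBBBb.....-++++-------BBBBBBbbBB-......
182 ----+......BbbBBBBBBb-...-+++++-----BBBBBBBbbBB-......
186 ----+......BbbBBBBBBBB+..---------bBBBBBBBBbbBB-......
190 -----......BbbBBBBBBBBBBb++++-+bBBBBBBBBBBBbbBB-......
194 ----.......BBBBBBBBBBBBBBBBBBBBBBBBBBBBBBBBbbBB-......
198 ---+.......bbbbBBBBBBBBBBBBBBBBBBBBBBBBBBBBBBBB-......
202 ---+.......bbbbbbbbbb++++b+bbbbbbbbbbbbbbbbbbbB-......
206 ---+.......bbbbbbbbbb+++-+---+++----bbbbbbbbbbB+......
210 ---+.......Bbbbbbbbbb+++++++-+---+-+bbbbbbbbbBBb......
214 ----....-bbbbbbbbbbbbbbbbBbbbbbbbbbbbbbbbbbbBBBb----..
218 ---....---------
[... 341 characters left out ...]
....---------------------------------------------..
246 --....---------------------+------------------------..
250 -+....--------------------++------------------------..
254 -+....--------------------++------------------------..
258 -+....--------------------++------------------------..
262 -+....--------------------+#------------------------..
266 --....--------------------+#------------------------..
270 -.....--------------------+#------------------------..
274 +....--------------------++#------------------------..
278 +....--------------------++#------------------------..
282 +------------------------++#-------------------------.
286 +-...--------------------++#-------------------------.
```

>>> arm_command(motion=[[0.003,0,0.0023,0],[0.006,0,0.0046,0],[0.009,0,0.007,0],[0.0119,0.0005,0.0091,0],[0.0119,0.0005,0.0091,0]])

```text
time_s: 35.8
tool_pos: [558.4, 378.0, 37.3]
eef_rot: [-2.216, -1.486, -0.742]
wrist_force: [-0.3, -0.6, 0.5]
gripper_width: 0.3
```

```bash
python3 st.py|tail -1; python3 look.py
```

```text
reader x,y 7.363978672368987 5.523988283593611 Fx,Fy -0.6361143291913173 0.07373105354768468 u in tool [0.793 0.031 0.609] l in tool [ 0.016 -0.999  0.029] up [ 0.609 -0.013 -0.793]
rear x left [17.7 18.5 17.8 17.9 18. ] right [17.5 17.6 17.7 17.7 17.8 17.9]
```

>>> arm_command(motion=[[0.0016,0,0.0012,0],[0.0032,0,0.0024,0],[0.0048,0,0.0036,0],[0.0064,0,0.0048,0],[0.0079,0,0.0061,0]])

```text
time_s: 36.35
tool_pos: [562.1, 386.9, 37.2]
eef_rot: [-2.217, -1.486, -0.742]
wrist_force: [-0.8, -0.4, -0.1]
gripper_width: 0.4
```

```bash
python3 st.py|tail -1; python3 look.py
```

```text
reader x,y 17.059635784059754 5.772282362936556 Fx,Fy -0.6513442812463032 0.5572626618147337 u in tool [0.793 0.03  0.608] l in tool [ 0.016 -0.999  0.029] up [ 0.609 -0.013 -0.793]
rear x left [17.6 17.7 17.8 17.8 17.9] right [17.5 17.6 17.6 17.7 17.8 17.9]
```

>>> arm_command(motion=[[0.0016,0,0.0012,0],[0.0032,0,0.0024,0],[0.0048,0,0.0036,0],[0.0064,0,0.0048,0],[0.0079,0,0.0061,0]])

```text
time_s: 36.9
tool_pos: [565.9, 396.2, 37.1]
eef_rot: [-2.217, -1.486, -0.742]
wrist_force: [-0.4, 0.2, 0.5]
gripper_width: 0.1
```

```bash
python3 st.py|tail -1; python3 look.py
python3 - <<'E'
from h import *
im=pickle.load(open("wl.pkl","rb"))["color"]
for y in range(210,290,3):
    s=""
    for x in range(200,360,3):
        r,g,bb=map(int,im[y,x])
        s+= "O" if r>bb+60 and r>110 else ("B" if bb>r+120 else "b" if bb>r+60 else "#" if max(r,g,bb)<70 else "." if min(r,g,bb)>200 else "-" if min(r,g,bb)>130 else "+")
    print(y,s)
E
```

```text
reader x,y 27.030864092973612 6.06533730761861 Fx,Fy -0.0007972162091394149 0.40266469761926865 u in tool [0.793 0.03  0.608] l in tool [ 0.016 -0.999  0.029] up [ 0.609 -0.013 -0.793]
rear x left [18.1 17.5 17.6 17.7 17.7] right [17.4 17.4 17.5 17.6 17.7 17.7]
210 ...-......BBBBBBbOOOOOOOOOOOOOOOOOOOOO-bBBBbbBB-......
213 ..........BBBBBBB-.OOOOOOOOOOOOOOOOO--.BBBBbbBB-......
216 ..-.......BBBBBBBB..+OOOOOOOOOOOOO.---.BBBBbbBB-......
219 ..-.......BBBBBBBB-.....-OOOO--...---.BBBBBbbBBb......
222 ..-.......BBBBBBBBB-....-.....------.BBBBBBbbBBb......
225 ..-......-BBBBBBBBBb....--+--++-----bBBBBBBbbBBb......
228 ..-......bBBBBBBBBBBb-..-----------BBBBBBBBbbBBB......
231 ..-......bBBBBBBBBBBBB-.---------bBBBBBBBBBbbBBB......
234 ..-......BBBBBBBBBBBBBBB------bBBBBBBBBBBBBbbBBB......
237 -.-......BBBBBBBBBBBBBBBBBBBBBBBBBBBBBBBBBBBbBBB......
240 -........BBBBBBBBBBBBBBBBBBBBBBBBBBBBBBBBBBbbBBB......
243 --.......BBBBBBBBBBBBBBBBBBBBBBBBBBBBBBBBBBBbBBB......
246 --.......BBBBBBBBBBBBBb...Bb..-BBBBBBBBBBBBBbBBB......
249 --.......bBBbbBBBBBb......b+.....bBBBBBBBBBBBBBB......
252 --........bbbbbbbbb.......++......bbbbbbbbbbBbBB......
255 --........BBbbbbbbb.......++......--bbbbbbbbbbBB......
258 --....--..BbBbbbbbb.......++.......+bbbbbbbbbBBB......
261 .-.....------------......-++.......BBBBBBBBBbBBB......
264 .......------------......--+.......-----------------..
267 -......-----------.......--+.......-----------------..
270 -......-----------.......--+.......-----------------..
273 -......-----------.......--+.......-----------------..
276 -......-----------.......--#........----------------..
279 -......-----------.......--#........----------------..
282 -......----------........+-#........----------------..
285 -.....-----------........+-#........----------------..
288 -.....-----------........+-#........----------------..
```

The pixel rows show the visible finger tips crossing above the wall's rim, so the real tips end well behind the nominal TCP. The earlier push probably rode over the rim onto the cup. I'll back off, go lower in steps while watching the force, then push again.

>>> arm_command(motion=[[-0.008,0,-0.006,0],[-0.016,0,-0.012,0],[-0.0214,-0.0008,-0.0164,0],[-0.0245,-0.0008,-0.0125,0],[-0.0275,-0.0008,-0.0085,0]])

```text
time_s: 37.45
tool_pos: [555.1, 370.9, 26.9]
eef_rot: [-2.217, -1.486, -0.743]
wrist_force: [0.1, 0.0, -0.2]
gripper_width: 0.7
```

>>> arm_command(motion=[[-0.0006,0,0.0008,0],[-0.0012,0,0.0016,0],[-0.0018,0,0.0024,0],[-0.0024,0,0.0032,0],[-0.003,0,0.004,0]])

```text
time_s: 37.95
tool_pos: [554.8, 371.5, 22.1]
eef_rot: [-2.217, -1.486, -0.742]
wrist_force: [-1.0, 0.3, 0.4]
gripper_width: 1.1
```

```bash
python3 st.py; python3 look.py
```

```text
37.95 [554.776 371.535  22.129] j [ 0.006  0.61  -0.49   2.041 -1.139  0.228  0.349] F [-1.006  0.261  0.434]
[[ 0.305  0.927  0.219]
 [ 0.732 -0.376  0.568]
 [ 0.609 -0.013 -0.793]]
lean 37.53075640189586 heading 68.8813247158373
reader x,y 0.009865911016962891 6.260250446926721 Fx,Fy -0.16672707274250795 1.025794117831618 u in tool [0.793 0.03  0.609] l in tool [ 0.016 -0.999  0.028] up [ 0.609 -0.013 -0.793]
rear x left [17.9 18.  18.  18.1 18.2] right [17.7 17.8 17.8 17.9 18.  18. ]
```

>>> arm_command(motion=[[0.003,0,0.0023,0],[0.006,0,0.0046,0],[0.009,0,0.007,0],[0.0119,0.0005,0.0091,0],[0.0135,0.0005,0.0103,0]])

```text
time_s: 38.5
tool_pos: [561.7, 387.5, 22.3]
eef_rot: [-2.216, -1.487, -0.742]
wrist_force: [0.2, -0.4, 1.1]
gripper_width: 0.3
```

>>> arm_command(motion=[[0.0008,0,0.0006,0],[0.0016,0,0.0012,0],[0.0024,0,0.0018,0],[0.0032,0,0.0024,0],[0.004,0,0.003,0]])

```text
time_s: 39.0
tool_pos: [563.5, 391.5, 22.2]
eef_rot: [-2.217, -1.486, -0.742]
wrist_force: [0.4, 0.9, -0.4]
gripper_width: 0.7
```

```bash
python3 st.py|tail -1; python3 look.py
```

```text
reader x,y 21.85781395541118 6.315936498570656 Fx,Fy 1.0304580696081964 -0.030644759022598507 u in tool [0.793 0.03  0.608] l in tool [ 0.016 -0.999  0.028] up [ 0.609 -0.013 -0.793]
rear x left [17.7 17.8 17.9 17.9 18. ] right [17.6 17.7 17.7 17.8 17.9 17.3]
```

>>> arm_command(motion=[[0.0008,0,0.0006,0],[0.0016,0,0.0012,0],[0.0024,0,0.0018,0],[0.0032,0,0.0024,0],[0.004,0,0.003,0]])

```text
time_s: 39.55
tool_pos: [565.4, 396.3, 22.3]
eef_rot: [-2.217, -1.486, -0.742]
wrist_force: [-0.2, -0.6, 0.3]
gripper_width: 0.5
```

```bash
python3 st.py|tail -1; python3 look.py
```

```text
reader x,y 26.963462107423222 6.525339696332031 Fx,Fy -0.644631418990364 -0.061818860766805615 u in tool [0.793 0.03  0.608] l in tool [ 0.016 -0.999  0.028] up [ 0.609 -0.013 -0.793]
rear x left [18.  18.1 17.5 17.6 17.6] right [17.3 17.3 17.4 17.5 17.6 17.6]
```

>>> arm_command(motion=[[0.0008,0,0.0006,0],[0.0016,0,0.0012,0],[0.0024,0,0.0018,0],[0.0032,0,0.0024,0],[0.004,0,0.003,0]])

```text
time_s: 40.1
tool_pos: [567.3, 400.8, 22.2]
eef_rot: [-2.217, -1.486, -0.742]
wrist_force: [-1.2, -3.9, 0.1]
gripper_width: 0.6
```

```bash
python3 st.py|tail -1; python3 look.py
python3 - <<'E'
from h import *
im=pickle.load(open("wl.pkl","rb"))["color"]
for y in range(236,290,3):
    s=""
    for x in range(200,360,3):
        r,g,bb=map(int,im[y,x])
        s+= "O" if r>bb+60 and r>110 else ("B" if bb>r+120 else "b" if bb>r+60 else "#" if max(r,g,bb)<70 else "." if min(r,g,bb)>200 else "-" if min(r,g,bb)>130 else "+")
    print(y,s)
E
```

```text
reader x,y 31.811431557007882 6.569485424274633 Fx,Fy -4.039270054733948 -0.5156045105764981 u in tool [0.793 0.03  0.608] l in tool [ 0.016 -0.999  0.028] up [ 0.609 -0.013 -0.793]
rear x left [22.2 22.3 21.7 21.7 21.8] right [21.4 21.5 21.6 21.7 21.7 21.8]
236 -.......BBBBBBBBBBBBBBBBBBBBBBBBBBBBBBBBBBBBBbbBB-....
239 -.......BBBBBBBBBBBBBBBBBBBBBBBBBBBBBBBBBBBBBbbBB-....
242 -.......BBBBBBBBBBBBBBBBBBBBBBBBBBBBBBBBBBBBBBBBB-....
245 -.......-bbbbbbbbbbbbbb-..b+--bBBBBBBBBBBBBBBBBBB-....
248 .........bBbbbbbbbb-......-+......---bbbbbbbbbbbB-....
251 .........Bbbbbbbbbb.......++......--+bbbbbbbbbbBBb....
254 .........BBBbbbbbbb.......++......-+bbbbbbbbbbBBBb....
257 .........----------.......++......-bbbBBBBBbBBBBBb....
260 .....--------------......--+.......---------------....
263 .....--------------......--+.......---------------....
266 .....-------------.......--+.......-------------------
269 .....-------------.......--+.......-------------------
272 .....-------------.......--#.......-------------------
275 .....-------------.......+-#........------------------
278 .....-------------.......++#........------------------
281 .....-------------.......+-#........------------------
284 ....-------------........+-#........------------------
287 ....-------------........++#........------------------
```

Good contact: the tray now follows (rear 18 → 21.7 mm) at 4 N. Continuing in 5 mm steps until the stop is felt.

>>> arm_command(motion=[[0.0008,0,0.0006,0],[0.0016,0,0.0012,0],[0.0024,0,0.0018,0],[0.0032,0,0.0024,0],[0.004,0,0.003,0]])

```text
time_s: 40.65
tool_pos: [569.2, 405.2, 22.2]
eef_rot: [-2.217, -1.486, -0.742]
wrist_force: [-3.6, -10.4, 2.1]
gripper_width: 0.4
```

```bash
python3 st.py|tail -1; python3 look.py
```

```text
reader x,y 36.64647452504017 6.616793693524489 Fx,Fy -10.956701052221797 -0.9167175457934768 u in tool [0.793 0.03  0.608] l in tool [ 0.016 -0.999  0.028] up [ 0.609 -0.013 -0.793]
rear x left [26.4 26.5 26.5 26.6 26.7] right [26.3 26.4 26.4 26.5 25.9 26. ]
```

Force jumped to 11 N, so the stop was met within the last 5 mm. Another 4 mm puts it 4–9 mm in.

>>> arm_command(motion=[[0.0008,0,0.0006,0],[0.0016,0,0.0012,0],[0.0024,0,0.0018,0],[0.0032,0,0.0024,0],[0.0032,0,0.0024,0]])

```text
time_s: 41.2
tool_pos: [570.6, 408.1, 22.0]
eef_rot: [-2.218, -1.486, -0.742]
wrist_force: [-6.0, -14.1, 6.3]
gripper_width: 0.6
```

```bash
python3 st.py|tail -1; python3 look.py
```

```text
reader x,y 39.8947257352953 6.510731120544878 Fx,Fy -15.317611937041653 -0.22088298934437045 u in tool [0.794 0.029 0.608] l in tool [ 0.015 -0.999  0.028] up [ 0.608 -0.013 -0.794]
rear x left [29.6 29.7 29.  29.1 29.2] right [29.5 28.9 28.9 29.  29.1 29.1]
```

>>> arm_command(motion=[[0.0005,0,0.0004,0],[0.001,0,0.0008,0],[0.0016,0,0.0012,0],[0.0016,0,0.0012,0]])

```text
time_s: 41.65
tool_pos: [571.4, 409.9, 22.0]
eef_rot: [-2.218, -1.486, -0.742]
wrist_force: [-5.0, -13.6, 6.0]
gripper_width: 0.1
```

```bash
python3 st.py|tail -1; python3 look.py
```

```text
reader x,y 41.81975314309604 6.480843840632586 Fx,Fy -14.451210594308384 -0.8711864980191195 u in tool [0.794 0.029 0.608] l in tool [ 0.015 -0.999  0.028] up [ 0.608 -0.013 -0.794]
rear x left [31.5 31.6 31.  31.1 31.1] right [31.4 30.8 30.9 30.9 31.  31.1]
```

Force plateaus at about 14.5 N while the tray moves with it (rear 31 mm), so the pad is about 5–9 mm in. Retreating straight back and checking.

>>> arm_command(motion=[[-0.008,0,-0.006,0],[-0.024,0,-0.018,0],[-0.048,-0.001,-0.036,0],[-0.079,-0.002,-0.061,0],[-0.11,-0.003,-0.085,0]])

```text
time_s: 42.2
tool_pos: [515.4, 282.8, 23.3]
eef_rot: [-2.215, -1.487, -0.743]
wrist_force: [0.5, -1.0, 0.1]
gripper_width: 0.2
```

>>> arm_command(motion=[[0.006,0,-0.01,0],[0,0,-0.04,0],[0,0,-0.08,0],[0,0,-0.12,0],[0,0,-0.13,0]])

```text
time_s: 42.7
tool_pos: [488.5, 207.7, 128.8]
eef_rot: [-2.219, -1.487, -0.747]
wrist_force: [1.5, 0.1, -1.2]
gripper_width: 0.6
```

```bash
python3 st.py; python3 look.py
python3 - <<'E'
from h import *
b=pickle.load(open("wl.pkl","rb"));im=b["color"]
for y in range(0,200,4):
    s=""
    for x in range(190,380,3):
        r,g,bb=map(int,im[y,x])
        s+= "O" if r>bb+60 and r>110 else ("B" if bb>r+120 else "b" if bb>r+60 else "#" if max(r,g,bb)<70 else "." if min(r,g,bb)>200 else "-" if min(r,g,bb)>130 else "+")
    print(y,s)
E
```

```text
42.7 [488.483 207.742 128.757] j [ 0.33   0.245 -0.453  2.223 -0.947  0.59   0.295] F [ 1.506  0.073 -1.184]
[[ 0.304  0.926  0.223]
 [ 0.732 -0.377  0.567]
 [ 0.609 -0.009 -0.793]]
lean 37.540584191498446 heading 68.50889447594108
reader x,y -176.6071660073258 0.8180398081815339 Fx,Fy 0.6742418014343471 -1.3488782768776768 u in tool [0.793 0.029 0.609] l in tool [ 0.017 -1.     0.025] up [ 0.609 -0.009 -0.793]
rear x left [33.3 33.2 31.8 33.4] right []
0 ---------####+++-----..B++OObb####b+OO-bbb-.++++++++--------++++
4 ----------#+++++-----..Bb---bbbbbbb+---bbb-.++-++++-----------++
8 ------------+++++----..BB-OOOOOOOOOO---bbB-.-----++-------------
12 ---------------++----.-BOOOOOOOOOOOOOObBbB-.--+++++-------------
16 --++----------+++----.bOOOOOOOOOOOOOOOObbB-.---+-++-------------
20 --------------+++----.OOOOOOOOOOOOOOOOOObB-.--++++--------------
24 --------------+++----.OOOOOOOOOOOOOOOOOO+B-.---++---------------
28 ---------------++----.OOOOOOOOOOOOOOOOOO+B-.-+++++--------------
32 -----------------+--..OOOOOOOOOOOOOOOOOObB-.--++++--------------
36 ---------------+++--..OOOOOOOO
[... 2079 characters left out ...]
+---------
160 ####+--------+..-----------------------------+..------++--------
164 ####+--------+..------------------------------..-------++-------
168 #####--------+..------------------------------..--------+------+
172 #####+--------.--------------------------------.---------+---+++
176 ######-------..--------------------------------.----------+-+#++
180 ######------+..--------------------------------.----------++#+#+
184 ++#####-----+..--------------------------------..----------#####
188 ++++###-----+.--------------------------------+..----------####+
192 +++++###+---..---------------------------------..-----------####
196 ++++++##----..---------------------------------..------------+#+
```

The tray stayed put, square between the guides, with both lids in place and the arm clear. Letting the arm settle, then handing in.

>>> arm_command(motion=[[0,0,0,0],[0,0,0,0],[0,0,0,0]])

```text
time_s: 43.05
tool_pos: [487.3, 210.3, 125.0]
eef_rot: [-2.215, -1.486, -0.74]
wrist_force: [0.0, -0.4, -0.8]
gripper_width: 0.4
```

```bash
python3 -c "
from rig import env
print(env.hand_in())"
```

```text
the job is handed in; nothing more can be done
None
```

I set the tray on the ledge, let go, and slid it under the hood with the tool leaning about 38°. I handed in at 43 s, and no verdict was given.

- **Set-down:** The first lowering caught the right guide, pressing with up to 38 N. I lifted, shifted and turned the tray slightly, and it then seated at the expected height with the lids in line at 66.3°.
- **Tool lean:** The move interface has no tilt. I got the lean by driving joint 6 against its range limit high up, and it held afterwards.
- **Push:** The real fingertips end well behind the nominal TCP. The first stretch of the push therefore probably rode over the rear wall and pushed on the rear cup or the rim. I noticed the mismatch between image and TCP, backed out, lowered the tool and pushed on the wall itself for the last 13 mm.
- **Stop:** The force rose from about 4 N to about 11 N, then held at about 14.5 N while the tray kept moving. I estimate the pad is 5–9 mm in, but I could not measure it directly.
- **Last checks:**
  - The tray's rear wall is about 31–33 mm behind my hood-edge estimate. It looks flat and square between the guides.
  - The rear lid is upright and in place; of the front lid only the part not hidden by the hood could be seen.
  - The arm is clear, with about zero wrist force.
- **Not checked:** I did not measure the wash bottle, rack and tally counter again at the end. I saw no sign of contact with them.
- **Picture limit:** I opened one old picture a second time by mistake, making 13 views against the limit of 12. After that I worked from numbers only.

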